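Open the chilled fish case for service

TASK

Get the fish case ready for service: with the fingers, push the balanced glass window up from beneath its black lip, until the lip's top edge is level with the red pointer on the right-hand post, and leave it standing there. Then push the pulled-out steel shelf by its front rail fully home under the raised window, so that the fillet rides in with it. Only push: do not pinch the lip or the rail, do not touch the fish, and do not disturb the pointer or the things standing about.

Things in the scene. Friction and masses are not known exactly. Their poses are not given: they have to be found in the camera images.
- case: Chilled countertop fish case, fixed, 310 wide (y) x 136 deep (x) x 352 mm high, turned a little to either side. Origin on the table under the middle of its width; x points into the case (away from the robot), y left, z up. In this frame the posts' front faces are at x = -105, the window's plane at -94, the back at +25 mm. Top of the shelf floor: 43 mm above the table.
- window (a joint): Rise of the window (m): 0 = shut (the start), 0.112 = top stop. Two brass weights in the posts balance it: it moves at about 3 N plus 12 N per m/s and stays where it is left, but coasts on if pushed fast (under 1 mm at 0.05 m/s). Its aluminium bottom rail fills the space between shelf floor and lip, so while it is shut the fillet cannot pass.
- lip_underside (a point): Mid-length point under the lip's rounded nose (radius 6 mm). The lip is a black level bar 236 mm long (y of the case), 12 mm thick, standing 26 mm out from the window; its nose ends 6 mm in front of this point. 112 mm above the table when shut; rises with the window. Push it up anywhere along its length, with fingers slanting forward and down under it. Axes as the case.
- lip_top_edge (a point): Middle of the lip's upper edge at the nose, 12 mm above lip_underside. This edge is to be level with the pointer.
- pointer_mark (a point): Tip of the red pointer on the front of the right-hand post (seen from the robot), beside the lip's end. The pointer is 16 mm high, 26 mm wide, with a black thumbscrew; this point lies at its mid height. It is clamped at another height each time, 60 to 100 mm above the shut lip's top edge, and must not be pushed (it slips at about 12 N).
- shelf (a joint): Travel of the pull-out shelf (m): 0 = pulled out (the start), 0.105 = home against its stop. It slides into the case along the case's x at about 3 N plus 12 N per m/s and stays where it is left.
- shelf_rail (a point): Centre of the front face of the shelf's upright front rail: 244 mm long (y of the case), 40 to 73 mm above the table, 11 mm thick. Push it along the case's +x. When home this face is at x = -122 mm in the case's frame, just behind the lip's nose: slant the fingers 25 degrees or more from upright there to keep the gripper clear of the raised lip.
- fillet: White fish fillet, loose, 67 (x) x 165 (y) x 22 mm, 0.13 kg, lying on the shelf floor (its top 65 mm above the table) between the shelf's front rail and the window. Origin at the centre of its underside.
- salt_jar: Spice jar with red cap, 47 mm across, 97 mm high, left of the case. Origin at the centre of its underside.
- pepper_jar: Spice jar with red cap, 45 mm across, 108 mm high, left of the case. Origin at the centre of its underside.
- steel_bowl: Steel bowl, 124 mm across, 45 mm high, left in front. Origin at the centre of its underside.
- sauce_bottle: Dark squeeze bottle with red spout, 53 mm across, 180 mm high, right of the case. Origin at the centre of its underside.
- tongs: Thin steel plating tongs lying flat, 218 x 26 x 11 mm, right in front. Origin at the centre of their underside.

How it is judged:
By the outcome, as a careful person would: the job done as asked, in the order asked, and still so for the second after the job is handed in, with the robot touching nothing.
It also fails if it takes over 50 s, if anything falls off the work surface, if the arm or the gripper's body presses on something with over 40 N, if the wrist force passes 120 N, or if a joint passes its speed limit or range.

ROBOT

A 6-joint arm with a two-finger parallel gripper is mounted at the origin on a cart in front of the work surface, level with it; the furniture and walls round the work are solid. World frame = base frame: x ahead of the robot, y to its left, z up, the work surface at z = 0. Lengths are in mm, angles in rad, forces in N, time in s.
With the tool pointing down it reaches from about 300 to 875 mm from the base axis. Payload 6.4 kg.
Tool frame: the origin (TCP) lies midway between the tips of the shut fingers; the grasp point (between the pads) lies 19 mm behind it; x points along the fingers, y is the direction in which the jaws open and shut, and the axes are right-handed (so a half turn about x gives the same grasp; the last joint's range is limited). The gripper opens to 88 mm and grips with 3 to 60 N. Pads are 18 mm wide; open, the fingers measure 123 mm over their backs; the gripper's body (75 mm by 187 mm) begins 45 mm behind the grasp point.
Start: joints at [-1.4, 0.181, 1.607, -0, 1.354, -0.206], TCP at [211.586, -534.67, 238.714] pointing down, gripper open.
Joint ranges: [-2.99, 2.99], [-0.89, 2.07], [0.3, 2.58], [-1.14, 4.28], [0, 2.63], [-3.12, 3.12]. Speed limits (rad/s): [2.57, 2.57, 3.01, 3.14, 3.14, 3.14].

INTERFACE

Orientations are given as a rotation vector (axis times angle).
In Python, from cell import * gives the robot as it stands.
- The arm moves only by the tool carry_out, never from a script. Its argument "commands" is one flat list of numbers, 7 for each row, row after row: the turn, a rotation vector about the tool's x, y, z in rad, then the shift along the tool's x, y, z in cm, then the finger opening in cm, from 0 to 8.81. In form: [rx, ry, rz, tx, ty, tz, jaw, rx, ry, rz, tx, ty, tz, jaw, ...]. A call has exactly 10 rows; each row shifts and turns the commanded pose from where the row before left it, along the tool's axes as they then stand; what a row does not reach is not made up. A row lasts 1/12 s, in which the tool goes at most 41.7 mm and 7.16 degrees, less where a joint would pass 70% of its speed; a pose out of reach is approached as far as the arm can. A call is refused whole if a number of a shift passes 4.17 or a number of a turn 0.125, either way. A call with a gripper value outside its range is refused whole. The fingers move at their own pace and stop on an object; "grip_force" is the grip in N (left out, the last holds). Time passes only in rows, so rows that do not move let the fingers close, or fill a call up. It gives the time, the measured TCP pose, the force and the opening at its end, in the units of the state.
- get_state(): the state, without advancing time (a new reading comes with each control period).
- snapshot(name): name is "scene" or "top"; returns a dict with "frame" (480x640x3 uint8, red, green, blue), "intrinsics" (3x3 intrinsics, pixels), "D" ([k1, k2, p1, p2, k3] as OpenCV has them; the pictures are not rectified), "eye" and "rotation" of the camera in the world. Camera axes: x right, y down, z forward; pixel columns grow to the right and rows downward; lengths in mm; the calibration is good to about 2 mm. A picture is of the moment at which its call begins. There is no depth.
- sign_off(): hands the job in, once; it reports no verdict.
The state is a dict: "t": time; "qpos": joint angles; "dq": joint speeds; "effort": joint torques, N m; "tool_pos": TCP position; "orientation": TCP orientation; "ft_force": force on the tool from outside, world axes, zero at the start; "moment": the same for the moment, N m; "finger_gap": finger opening in mm.
Only numpy, scipy, OpenCV 4.12 (cv2) and the standard library are available. Lean on these libraries where they do the work, as an engineer would, in place of code of your own. Each camera call takes 0.05 s, during which the arm holds its last target.

## Working session

There is one attempt and no reset: what is moved stays moved. The work goes in short steps, Python scripts to look and compute and a tool call to move; the robot and the scene stay as the last step left them, time stands still between calls to the robot, and variables do not carry over. Pictures are saved under pics/ and viewed, and the job is handed in when it is done.

Besides the shell and the picture viewer there is one more tool, called in YAML: its name, and indented under it one key for each argument. carry_out: Moves the arm, as the interface text tells. Its arguments: {"type":"object","properties":{"commands":{"type":"array"},"grip_force":{"type":"number"}},"required":["commands"]}

```bash
ls; mkdir -p pics; python3 - <<'E'
from cell import *
import cv2,pickle
s=get_state(); print(s)
for n in ("scene","top"):
    d=snapshot(n); cv2.imwrite(f"pics/{n}0.png",d["frame"][:,:,::-1]); pickle.dump(d,open(f"{n}0.pkl","wb"))
    print(n,d["intrinsics"],d["D"],d["eye"],d["rotation"])
E
```

```text
pics
{'t': 0.0, 'qpos': array([-1.40030405e+00,  1.81528165e-01,  1.60801631e+00, -5.60753117e-05,
        1.35378844e+00, -2.06284764e-01]), 'dq': array([-0.00201501,  0.0017302 , -0.00155372, -0.00165878,  0.00145306,
       -0.00246631]), 'effort': array([-1.08017892e-03, -4.33872056e+01, -3.41853011e+01,  7.01305247e-02,
        3.85372736e-02, -1.50706619e-04]), 'tool_pos': array([ 211.47126436, -534.11684463,  237.81336541]), 'orientation': array([ 2.01605406,  0.38616309, -2.01610249]), 'ft_force': array([ 0.85700917,  0.49988093, -0.44213739]), 'moment': array([ 0.02008207, -0.00939388, -0.04369114]), 'finger_gap': 87.70605603487863}
scene [[521.35093441   0.         317.75879967]
 [  0.         521.35093441 238.20220401]
 [  0.           0.           1.        ]] [-0.10432796  0.          0.          0.          0.        ] [  70.59158558 -892.99527214 1010.55035847] [-2.23492266  0.57664035 -0.25358978]
top [[567.39617728   0.         326.49541405]
 [  0.         567.39617728 243.9219604 ]
 [  0.           0.           1.        ]] [-0.10585516  0.          0.          0.          0.        ] [-171.51768578  348.29623714 1106.81080145] [-1.43911855  2.26126804 -0.80612382]
```

View pics/scene0.png

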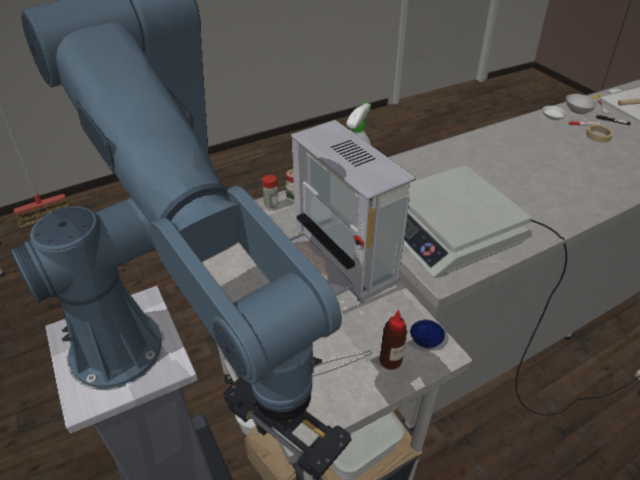

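View pics/top0.png

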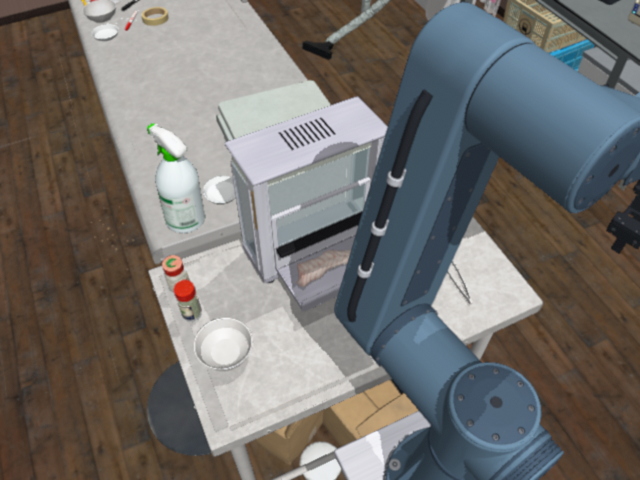

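```bash
python3 - <<'E'
import cv2
a=cv2.imread("pics/scene0.png")[110:310,270:430]; cv2.imwrite("pics/sc_crop.png",cv2.resize(a,None,fx=3,fy=3,interpolation=cv2.INTER_CUBIC))
b=cv2.imread("pics/top0.png")[90:320,215:405]; cv2.imwrite("pics/tp_crop.png",cv2.resize(b,None,fx=2.6,fy=2.6,interpolation=cv2.INTER_CUBIC))
E
```

```text
(no output)
```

View pics/sc_crop.png

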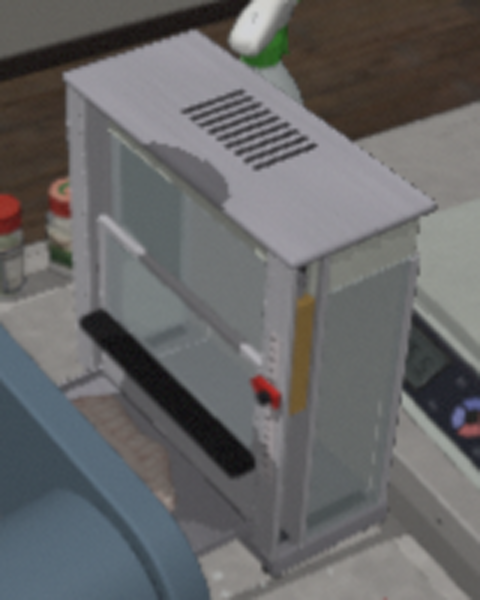

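View pics/tp_crop.png

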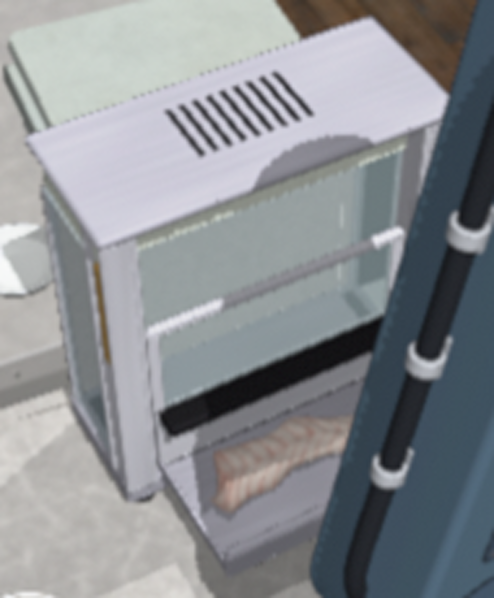

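```bash
cat > h.py <<'E'
import numpy as np,cv2,pickle
from scipy.optimize import least_squares
from scipy.spatial.transform import Rotation as R
cams={n:pickle.load(open(f"{n}0.pkl","rb")) for n in("scene","top")}
def wc(d):
    r=np.array(d["rotation"]); Rm=R.from_rotvec(r).as_matrix() if r.size==3 else r
    return Rm
def proj(n,P):
    d=cams[n]; Rm=wc(d).T; t=-Rm@d["eye"]
    return cv2.projectPoints(np.atleast_2d(P).astype(float),cv2.Rodrigues(Rm)[0],t,d["intrinsics"],d["D"])[0][:,0]
def ray(n,px):
    d=cams[n]; u=cv2.undistortPoints(np.array([[px]],float),d["intrinsics"],d["D"])[0,0]
    return np.array(d["eye"]),wc(d)@np.array([u[0],u[1],1])
def onplane(n,px,p0,nrm):
    o,v=ray(n,px); return o+v*(np.dot(np.array(p0)-o,nrm)/np.dot(v,nrm))
def C(p,c):  # case->world
    p=np.atleast_2d(p).astype(float); cs,sn=np.cos(c[2]),np.sin(c[2])
    return np.c_[c[0]+cs*p[:,0]-sn*p[:,1],c[1]+sn*p[:,0]+cs*p[:,1],p[:,2]]
E
cat > fit.py <<'E'
from h import *
S=lambda x,y:(x/3+270-.33,y/3+110-.33); T=lambda x,y:(x/2.6+215-.3,y/2.6+90-.3)
for n,l in (("scene",[S(193,31),S(66,74),S(297,266),S(436,207)]),("top",[T(27,140),T(100,247),T(372,17),T(447,95)])):
    print(n,[onplane(n,p,[0,0,352],[0,0,1]).round(1) for p in l])
obs=[("scene",(25,155,352),S(193,31)),("scene",(-111,155,352),S(66,74)),("scene",(-111,-155,352),S(297,266)),("scene",(25,-155,352),S(436,207)),
("top",(25,155,352),T(27,140)),("top",(-111,155,352),T(100,247)),("top",(25,-155,352),T(372,17))]
f=lambda c:np.concatenate([proj(n,C(p,c))[0]-q for n,p,q in obs])
r=least_squares(f,[600,0,0.1]); print(r.x,r.fun.reshape(-1,2).round(1))
E
python3 fit.py
```

```text
scene [array([685.6, 144.3, 352. ]), array([557.5, 132.6, 352. ]), array([ 580.4, -180.6,  352. ]), array([ 708.9, -170. ,  352. ])]
top [array([684.4, 152.4, 352. ]), array([553.1, 142. , 352. ]), array([ 712.3, -159.7,  352. ]), array([ 598. , -167.5,  352. ])]
[ 6.77675179e+02 -8.42762204e+00  8.34460558e-02] [[ 0.6 -1. ]
 [-2.  -0.4]
 [-2.4 -2.1]
 [-0.1 -2.9]
 [ 1.2 -2.2]
 [ 2.4 -1.2]
 [-0.3 -1. ]]
```

```bash
cat >> fit.py <<'E'
def f2(c):
    o=[]
    for n,p,q in obs:
        p=(c[5] if p[0]>0 else c[4],p[1],c[3]); o.append(proj(n,C(p,c))[0]-q)
    return np.concatenate(o+[[(c[5]-25)*.3]])
r=least_squares(f2,[677,-8,0.08,352,-111,25]); print(r.x,r.fun[:-1].reshape(-1,2).round(1))
E
python3 fit.py
```

```text
scene [array([685.6, 144.3, 352. ]), array([557.5, 132.6, 352. ]), array([ 580.4, -180.6,  352. ]), array([ 708.9, -170. ,  352. ])]
top [array([684.4, 152.4, 352. ]), array([553.1, 142. , 352. ]), array([ 712.3, -159.7,  352. ]), array([ 598. , -167.5,  352. ])]
[ 6.77675179e+02 -8.42762204e+00  8.34460558e-02] [[ 0.6 -1. ]
 [-2.  -0.4]
 [-2.4 -2.1]
 [-0.1 -2.9]
 [ 1.2 -2.2]
 [ 2.4 -1.2]
 [-0.3 -1. ]]
[ 6.78708979e+02 -7.30858288e+00  8.23137596e-02  3.45969720e+02
 -1.05883735e+02  2.50000034e+01] [[ 0.8  0.8]
 [ 0.1  0.8]
 [-0.6 -1. ]
 [-0.4 -1. ]
 [ 0.8 -0.1]
 [ 0.7 -0.8]
 [-1.   1.2]]
```

```bash
cat > ov.py <<'E'
from h import *
import sys
def overlay(c,files,tag,rise=0,sh=0):
    for n,fn in files.items():
        im=cv2.imread(fn)
        x0,y0,w,h,k=(270,110,170,210,3.6 if 1 else 3) if n=="scene" else (215,90,200,240,2.5)
        k=2.8 if n=="scene" else 2.5
        im=cv2.resize(im[y0:y0+h,x0:x0+w],None,fx=k,fy=k,interpolation=cv2.INTER_CUBIC)
        for pts,col in (([(-120,118,124+rise),(-120,-118,124+rise)],(0,255,0)),([(-120,118,112+rise),(-120,-118,112+rise)],(0,160,0)),([(-227+sh,122,73),(-227+sh,-122,73)],(255,0,0)),
          ([(-105,155,346),(-105,155,0)],(0,0,255)),([(-105,-155,346),(-105,-155,0)],(0,0,255)),([(25,-155,346),(25,155,346),(-105,155,346),(-105,-155,346),(25,-155,346),(25,-155,0)],(0,255,255))):
            q=(proj(n,C(pts,c))+.5-[x0,y0])*k-.5
            cv2.polylines(im,[q.round().astype(int)],False,col,1)
        cv2.imwrite(f"pics/ov_{tag}_{n}.png",im)
E
python3 -c "
from ov import *
overlay([678.7,-7.3,.0823],{n:f'pics/{n}0.png' for n in('scene','top')},'a')"
```

```text
(no output)
```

View pics/ov_a_scene.png

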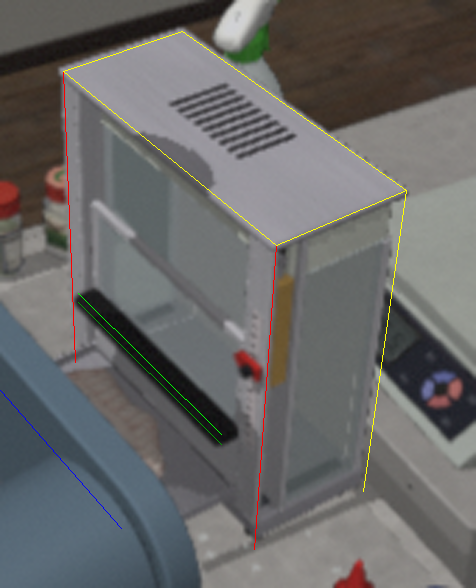

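View pics/ov_a_top.png

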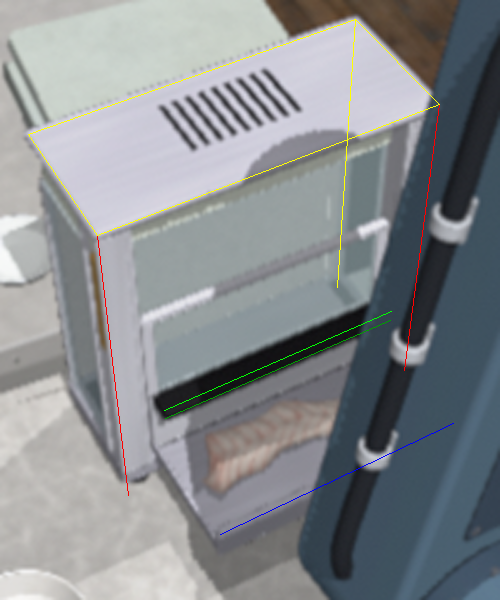

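```bash
python3 - <<'E'
from h import *
for n,p,z,l in (("scene",(397,314),180,"bottle top"),("scene",(392,364),0,"bottle base"),("scene",(371,351),5,"tongs"),("scene",(315,361),5,"tongs2"),("top",(468,300),5,"tongsR"),("top",(223,345),40,"bowl"),("top",(186,290),97,"jar"),("top",(173,262),100,"jar2"),("scene",(470,360),0,"table corner R"),("top",(215,450),0,"table nearL"),("top",(541,303),0,'tabR')):
    print(l,onplane(n,p,[0,0,z],[0,0,1]).round(0))
# tool axes
r=R.from_rotvec([2.01605406,0.38616309,-2.01610249]).as_matrix(); print(r.round(3))
a=cv2.imread("pics/scene0.png")[200:260,330:390]; cv2.imwrite("pics/ptr.png",cv2.resize(a,None,fx=9,fy=9,interpolation=cv2.INTER_CUBIC))
E
```

```text
bottle top [ 549. -356.  180.]
bottle base [ 556. -358.    0.]
tongs [ 531. -306.    5.]
tongs2 [ 403. -267.    5.]
tongsR [ 328. -274.    5.]
bowl [436. 283.  40.]
jar [563. 316.  97.]
jar2 [645. 320. 100.]
table corner R [ 721. -439.    0.]
table nearL [245. 373.   0.]
tabR [ 248. -431.    0.]
[[-0.     0.368 -0.93 ]
 [ 0.002 -0.93  -0.368]
 [-1.    -0.002 -0.   ]]
```

View pics/ptr.png

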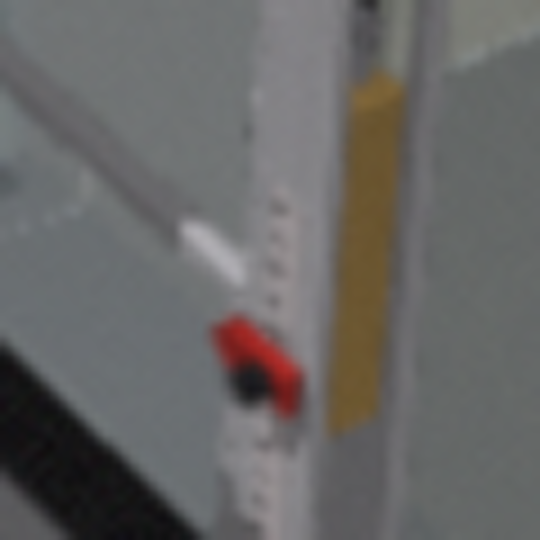

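```bash
cat > plan.py <<'E'
from h import *
from cell import get_state
CASE=[678.7,-7.3,.0823]
def tgtR(alpha,yaw):
    e=np.array([np.cos(yaw),np.sin(yaw),0]);l=np.array([-e[1],e[0],0]);u=np.array([0,0,1.])
    x=np.cos(alpha)*e-np.sin(alpha)*u; y=-l; return np.c_[x,y,np.cross(x,y)]
def plan(pt,Rt,N,jaw,p0=None,R0=None):
    s=get_state()
    if p0 is None: p0=np.array(s["tool_pos"]);R0=R.from_rotvec(s["orientation"]).as_matrix()
    w=R.from_matrix(R0.T@Rt).as_rotvec()/N; dp=(np.array(pt)-p0)/N/10
    w=w.round(4); p=p0.copy();Rm=R0.copy();rows=[]
    for i in range(N):
        t=(Rm.T@dp).round(2); rows+=[*w.tolist(),*t.tolist(),jaw]
        p=p+Rm@t*10; Rm=Rm@R.from_rotvec(w).as_matrix()
    for k in range(0,len(rows),70): print([float(v) for v in rows[k:k+70]])
    print("end",p.round(1),"err",(p-pt).round(1)); return p,Rm
E
python3 -c "
from plan import *
plan(C([-230,0,170],CASE)[0],tgtR(np.pi/4,CASE[2]),20,0.0)"
```

```text
[0.0139, 0.039, 0.0059, 0.34, -1.92, -2.04, 0.0, 0.0139, 0.039, 0.0059, 0.41, -1.95, -2.0, 0.0, 0.0139, 0.039, 0.0059, 0.48, -1.98, -1.95, 0.0, 0.0139, 0.039, 0.0059, 0.54, -2.01, -1.91, 0.0, 0.0139, 0.039, 0.0059, 0.6, -2.04, -1.86, 0.0, 0.0139, 0.039, 0.0059, 0.66, -2.07, -1.8, 0.0, 0.0139, 0.039, 0.0059, 0.72, -2.1, -1.75, 0.0, 0.0139, 0.039, 0.0059, 0.77, -2.13, -1.69, 0.0, 0.0139, 0.039, 0.0059, 0.82, -2.16, -1.63, 0.0, 0.0139, 0.039, 0.0059, 0.87, -2.18, -1.56, 0.0]
[0.0139, 0.039, 0.0059, 0.92, -2.21, -1.5, 0.0, 0.0139, 0.039, 0.0059, 0.96, -2.24, -1.43, 0.0, 0.0139, 0.039, 0.0059, 1.01, -2.26, -1.36, 0.0, 0.0139, 0.039, 0.0059, 1.04, -2.29, -1.29, 0.0, 0.0139, 0.039, 0.0059, 1.08, -2.31, -1.22, 0.0, 0.0139, 0.039, 0.0059, 1.11, -2.33, -1.14, 0.0, 0.0139, 0.039, 0.0059, 1.14, -2.36, -1.07, 0.0, 0.0139, 0.039, 0.0059, 1.17, -2.38, -0.99, 0.0, 0.0139, 0.039, 0.0059, 1.19, -2.4, -0.91, 0.0, 0.0139, 0.039, 0.0059, 1.21, -2.42, -0.83, 0.0]
end [449.6 -26.3 170.1] err [ 0.1 -0.   0.1]
```

carry_out:
  commands: [0.014,0.039,0.006,0.3,-1.9,-2.0,0,0.014,0.039,0.006,0.4,-1.95,-2.0,0,0.014,0.039,0.006,0.5,-2.0,-1.95,0,0.014,0.039,0.006,0.5,-2.0,-1.9,0,0.014,0.039,0.006,0.6,-2.0,-1.9,0,0.014,0.039,0.006,0.7,-2.1,-1.8,0,0.014,0.039,0.006,0.7,-2.1,-1.75,0,0.014,0.039,0.006,0.8,-2.1,-1.7,0,0.014,0.039,0.006,0.8,-2.15,-1.6,0,0.014,0.039,0.006,0.9,-2.2,-1.6,0]

```text
t: 0.93
tool_pos: [331.4, -280.1, 204.2]
orientation: [2.481, 0.258, -1.648]
ft_force: [-0.4, -0.1, -0.3]
finger_gap: 23.2
```

```bash
python3 -c "
from plan import *
s=get_state();print(s['t'],s['tool_pos'],s['ft_force'],s['finger_gap'],s['qpos'].round(2))
plan(C([-230,0,170],CASE)[0],tgtR(np.pi/4,CASE[2]),10,0.0)"
```

```text
0.9333 [ 331.42067536 -280.0617801   204.22913918] [-0.42087234 -0.13106051 -0.34521262] 23.245172244741706 [-1.28 -0.26  2.16  0.42  1.22 -0.08]
[0.0139, 0.0388, 0.0056, 0.92, -2.22, -1.49, 0.0, 0.0139, 0.0388, 0.0056, 0.96, -2.24, -1.42, 0.0, 0.0139, 0.0388, 0.0056, 1.0, -2.27, -1.35, 0.0, 0.0139, 0.0388, 0.0056, 1.04, -2.29, -1.28, 0.0, 0.0139, 0.0388, 0.0056, 1.07, -2.31, -1.2, 0.0, 0.0139, 0.0388, 0.0056, 1.11, -2.34, -1.13, 0.0, 0.0139, 0.0388, 0.0056, 1.14, -2.36, -1.05, 0.0, 0.0139, 0.0388, 0.0056, 1.16, -2.38, -0.98, 0.0, 0.0139, 0.0388, 0.0056, 1.18, -2.4, -0.9, 0.0, 0.0139, 0.0388, 0.0056, 1.2, -2.42, -0.82, 0.0]
end [449.5 -26.  170.1] err [0.1 0.2 0.1]
```

```bash
python3 -c "
from plan import *
plan(C([-185,0,190],CASE)[0],tgtR(np.pi/4,CASE[2]),10,0.0)"
```

```text
[0.0139, 0.0388, 0.0056, 0.9, -2.14, -1.97, 0.0, 0.0139, 0.0388, 0.0056, 0.97, -2.18, -1.91, 0.0, 0.0139, 0.0388, 0.0056, 1.03, -2.21, -1.84, 0.0, 0.0139, 0.0388, 0.0056, 1.09, -2.24, -1.76, 0.0, 0.0139, 0.0388, 0.0056, 1.14, -2.27, -1.69, 0.0, 0.0139, 0.0388, 0.0056, 1.19, -2.3, -1.61, 0.0, 0.0139, 0.0388, 0.0056, 1.24, -2.33, -1.53, 0.0, 0.0139, 0.0388, 0.0056, 1.28, -2.36, -1.45, 0.0, 0.0139, 0.0388, 0.0056, 1.33, -2.38, -1.37, 0.0, 0.0139, 0.0388, 0.0056, 1.36, -2.41, -1.28, 0.0]
end [494.2 -22.5 189.9] err [-0.1  0.1 -0.1]
```

carry_out:
  commands: [0.014,0.039,0.0055,0.9,-2.1,-2.0,0,0.014,0.039,0.0055,0.95,-2.2,-1.9,0,0.014,0.039,0.0055,1.05,-2.2,-1.85,0,0.014,0.039,0.0055,1.1,-2.25,-1.75,0,0.014,0.039,0.0055,1.15,-2.3,-1.7,0,0.014,0.039,0.0055,1.2,-2.3,-1.6,0,0.014,0.039,0.0055,1.25,-2.3,-1.55,0,0.014,0.039,0.0055,1.3,-2.35,-1.45,0,0.014,0.039,0.0055,1.3,-2.4,-1.4,0,0.014,0.039,0.0055,1.35,-2.4,-1.3,0]

```text
t: 1.77
tool_pos: [494.8, -22.5, 190.7]
orientation: [2.874, 0.117, -1.185]
ft_force: [0.6, -0.1, -0.6]
finger_gap: 0.3
```

```bash
cat > look.py <<'E'
import sys,pickle,cv2
from cell import *
tag=sys.argv[1]; s=get_state()
print(s['t'],s['tool_pos'].round(1),s['ft_force'].round(1),s['finger_gap'],s['qpos'].round(2))
for n in ("scene","top"):
    d=snapshot(n); cv2.imwrite(f"pics/{n}{tag}.png",d["frame"][:,:,::-1])
E
python3 look.py 1; python3 -c "
from plan import *
print((R.from_rotvec(get_state()['orientation']).inv()*R.from_matrix(tgtR(np.pi/4,CASE[2]))).as_rotvec())"
```

```text
1.7667 [494.8 -22.5 190.7] [ 0.6 -0.1 -0.6] 0.28864976310553836 [-0.58 -0.4   2.43  0.86  0.62  0.31]
[0.00304144 0.00095115 0.00793681]
```

View pics/scene1.png

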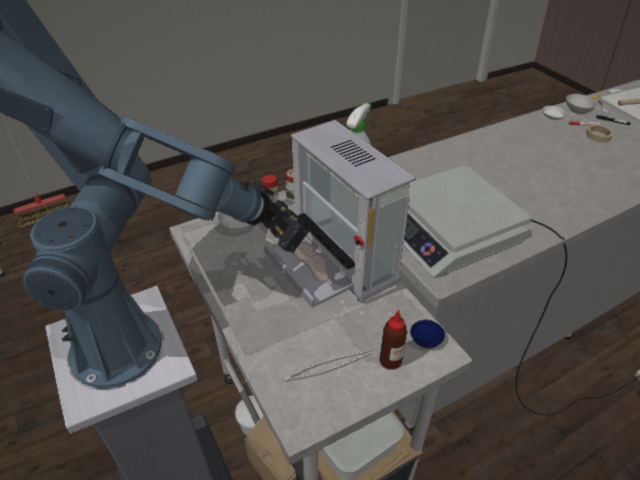

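View pics/top1.png

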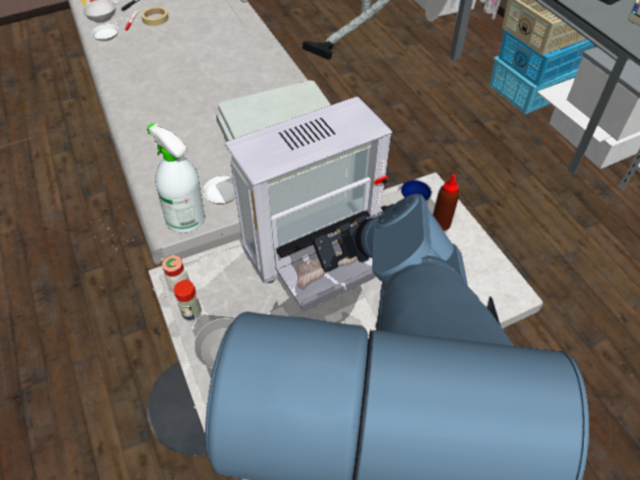

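```bash
python3 - <<'E'
import cv2
def cr(f,x,y,w,h,k,o):
    cv2.imwrite(o,cv2.resize(cv2.imread(f)[y:y+h,x:x+w],None,fx=k,fy=k,interpolation=cv2.INTER_CUBIC))
cr("pics/scene1.png",255,195,150,115,5,"pics/c1.png")
cr("pics/top1.png",255,140,140,120,5,"pics/c2.png")
cr("pics/top1.png",255,220,140,100,5,"pics/c3.png")
E
```

```text
(no output)
```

View pics/c1.png

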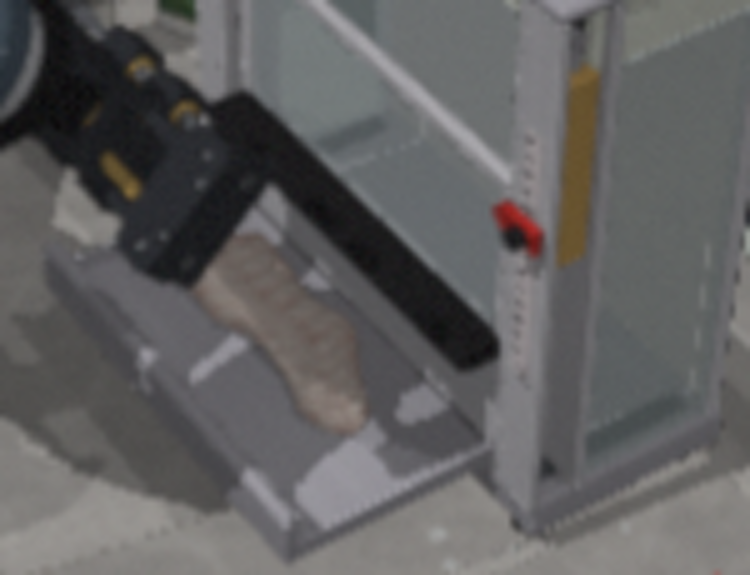

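View pics/c2.png

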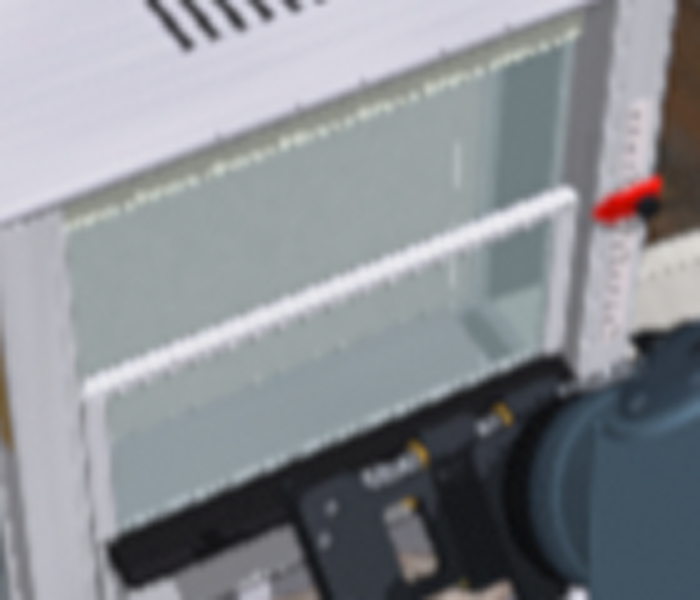

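View pics/c3.png

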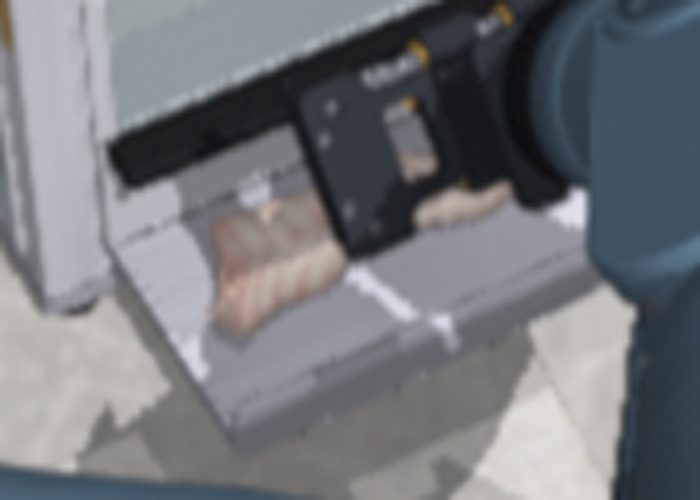

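```bash
cat > fit2.py <<'E'
from h import *
A=lambda x,y:(x/5+255-.4,y/5+195-.4); B=lambda x,y:(x/5+255-.4,y/5+140-.4); D=lambda x,y:(x/5+255-.4,y/5+220-.4)
S=lambda x,y:(x/3+270-.33,y/3+110-.33); T=lambda x,y:(x/2.6+215-.3,y/2.6+90-.3)
obs=[("scene",("rb",155),S(193,31)),("scene",("rf",155),S(66,74)),("scene",("rf",-155),S(297,266)),("scene",("rb",-155),S(436,207)),
("top",("rb",155),T(27,140)),("top",("rf",155),T(100,247)),("top",("rb",-155),T(372,17)),
("scene",(-118.5,-118,113.7),A(460,370)),("scene",(-94,-118,124),A(497,348)),("scene",(-227,-122,40),A(290,562)),("scene",(-227,-122,73),A(288,528)),("scene",(-227,122,73),A(45,250)),
("top",(-118.5,118,113.7),D(127,187)),("top",(-94,118,124),D(108,147)),("top",(-227,122,73),D(232,430)),("top",(-227,122,40),D(235,455)),
("scene","ptr",A(494,210)),("top","ptr",B(595,213))]
def pj(n,P,o):
    d=cams[n]; Rm=(R.from_rotvec(o[3:])*R.from_matrix(wc(d))).as_matrix().T; t=-Rm@(np.array(d["eye"])+o[:3])
    return cv2.projectPoints(np.atleast_2d(P).astype(float),cv2.Rodrigues(Rm)[0],t,d["intrinsics"],d["D"])[0][0,0]
def f(v,full=False):
    c=v[:3]; H,xf=v[3:5]; pt=v[5:8]; o={"scene":v[8:14],"top":v[14:20]}
    out=[]
    for n,p,q in obs:
        if p=="ptr": p=pt
        elif p[0]=="rb": p=(25,p[1],H)
        elif p[0]=="rf": p=(xf,p[1],H)
        out.append(pj(n,C(p,c),o[n])-q)
    out=np.concatenate(out)
    if full: return out.reshape(-1,2)
    pr=np.r_[v[8:11]/1.5,v[11:14]/.002,v[14:17]/1.5,v[17:20]/.002]
    return np.r_[out/1.0,pr,(H-350)/4.,(xf+108)/4,(pt[0]+109)/4]
r=least_squares(f,np.r_[678.7,-7.3,.082,350,-108,-110,-130,204,np.zeros(12)]); 
if __name__=="__main__":
    cov=np.sqrt(np.diag(np.linalg.inv(r.jac.T@r.jac)))
    print(r.x[:8].round(3),cov[:8].round(2)); print(r.x[8:].reshape(2,6).round(4))
    for (n,p,q),e in zip(obs,f(r.x,True)): print(n,p,e.round(1))
E
python3 fit2.py
```

```text
[ 6.75147e+02 -7.97000e+00  7.70000e-02  3.49909e+02 -1.05082e+02
 -1.09816e+02 -1.22867e+02  2.20814e+02] [2.43 2.37 0.   1.36 1.62 2.11 1.98 2.76]
[[-8.530e-02  6.821e-01  6.943e-01  1.100e-03 -9.000e-04  8.000e-04]
 [ 8.530e-02 -6.821e-01  3.065e-01 -6.000e-04 -0.000e+00 -9.000e-04]]
scene ('rb', 155) [0.5 0.9]
scene ('rf', 155) [-0.2  0.7]
scene ('rf', -155) [-1.4 -0.8]
scene ('rb', -155) [-1.1 -0.5]
top ('rb', 155) [ 0.5 -0.4]
top ('rf', 155) [-0.  -1.2]
top ('rb', -155) [-0.6  1.1]
scene (-118.5, -118, 113.7) [1.4 0.8]
scene (-94, -118, 124) [ 2.3 -1.7]
scene (-227, -122, 40) [-0.8  2. ]
scene (-227, -122, 73) [-0.5 -0.3]
scene (-227, 122, 73) [-0.8 -1.3]
top (-118.5, 118, 113.7) [-0.   0.5]
top (-94, 118, 124) [-1.5 -2.1]
top (-227, 122, 73) [ 1.1 -0.9]
top (-227, 122, 40) [0.8 2.2]
scene ptr [ 0.5 -0.5]
top ptr [0.2 0.6]
```

```bash
sed -i 's/^CASE=.*/CASE=[675.1,-8.0,.077]/' plan.py; python3 -c "
from plan import *
a=tgtR(np.pi/4,CASE[2])
p,Rm=plan(C([-183,0,155],CASE)[0],a,4,0.0)
plan(C([-112,0,84],CASE)[0],a,6,0.0,p,Rm)"
```

```text
[0.0017, 0.0002, 0.0029, 0.57, 0.09, 0.62, 0.0, 0.0017, 0.0002, 0.0029, 0.57, 0.09, 0.62, 0.0, 0.0017, 0.0002, 0.0029, 0.57, 0.09, 0.62, 0.0, 0.0017, 0.0002, 0.0029, 0.57, 0.09, 0.62, 0.0]
end [492.6 -22.  155. ] err [-0.   0.1 -0. ]
[-0.0, 0.0, 0.0, 1.67, 0.0, -0.0, 0.0, -0.0, 0.0, 0.0, 1.67, 0.0, -0.0, 0.0, -0.0, 0.0, 0.0, 1.67, 0.0, -0.0, 0.0, -0.0, 0.0, 0.0, 1.67, 0.0, -0.0, 0.0, -0.0, 0.0, 0.0, 1.67, 0.0, -0.0, 0.0, -0.0, 0.0, 0.0, 1.67, 0.0, -0.0, 0.0]
end [563.3 -16.5  84.1] err [-0.2  0.1  0.1]
```

carry_out:
  commands: [0.002,0,0.003,0.57,0.09,0.62,0,0.002,0,0.003,0.57,0.09,0.62,0,0.002,0,0.003,0.57,0.09,0.62,0,0.002,0,0.003,0.57,0.09,0.62,0,0,0,0,1.2,0,0,0,0,0,0,1.2,0,0,0,0,0,0,1.2,0,0,0,0,0,0,1.2,0,0,0,0,0,0,1.2,0,0,0,0,0,0,1.0,0,0,0]

```text
t: 2.7
tool_pos: [543.3, -25.2, 106.9]
orientation: [2.875, 0.096, -1.19]
ft_force: [0.0, 0.9, -0.3]
finger_gap: 0.7
```

```bash
python3 look.py 2; python3 -c "
import cv2
def cr(f,x,y,w,h,k,o):
    cv2.imwrite(o,cv2.resize(cv2.imread(f)[y:y+h,x:x+w],None,fx=k,fy=k,interpolation=cv2.INTER_CUBIC))
cr('pics/scene2.png',255,180,150,115,5,'pics/c4.png')"
```

```text
2.7 [543.3 -25.2 106.9] [ 0.   0.9 -0.3] 0.6683457732741248 [-0.49  0.    2.36  1.37  0.39 -0.21]
```

View pics/c4.png

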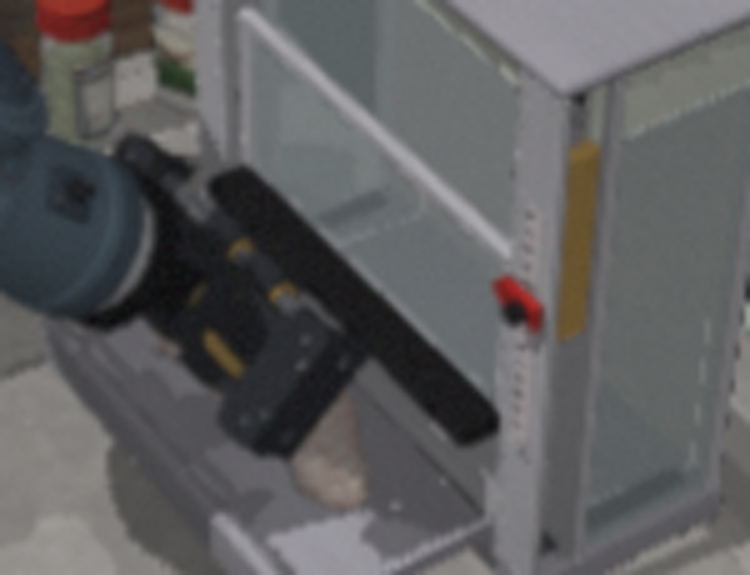

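```bash
cat > cs.py <<'E'
from plan import *
s=get_state(); c=CASE
d=s['tool_pos']-[c[0],c[1],0]; cs,sn=np.cos(c[2]),np.sin(c[2])
print(s['t'],'case',np.round([cs*d[0]+sn*d[1],-sn*d[0]+cs*d[1],d[2]],1),s['ft_force'].round(1),'roterr',(R.from_rotvec(s['orientation']).inv()*R.from_matrix(tgtR(np.pi/4,c[2]))).as_rotvec().round(3),s['qpos'].round(2))
E
python3 cs.py
```

```text
2.8 case [-133.    -6.7  106.4] [-0.7 -0.5  0.1] roterr [-0.006  0.001 -0.007] [-0.49  0.    2.36  1.37  0.39 -0.2 ]
```

carry_out:
  commands: [-0.001,0,-0.001,0.5,-0.1,0,0,-0.001,0,-0.001,0.5,-0.1,0,0,-0.001,0,-0.001,0.5,-0.1,0,0,-0.001,0,-0.001,0.5,-0.1,0,0,-0.001,0,-0.001,0.5,-0.1,0,0,-0.001,0,-0.001,0.5,-0.1,0,0,0,0,0,0,0,0,0,0,0,0,0,0,0,0,0,0,0,0,0,0,0,0,0,0,0,0,0,0]

```text
t: 3.63
tool_pos: [563.5, -17.0, 86.6]
orientation: [2.872, 0.109, -1.188]
ft_force: [-0.1, -0.4, 0.3]
finger_gap: 0.4
```

```bash
python3 cs.py
```

```text
3.6333 case [-111.9   -0.4   86.6] [-0.1 -0.4  0.3] roterr [ 0.002 -0.001 -0.002] [-0.44  0.11  2.31  1.55  0.36 -0.37]
```

carry_out:
  commands: [0,0,0,-0.14,0,-0.14,0,0,0,0,-0.14,0,-0.14,0,0,0,0,-0.14,0,-0.14,0,0,0,0,-0.14,0,-0.14,0,0,0,0,-0.14,0,-0.14,0,0,0,0,-0.14,0,-0.14,0,0,0,0,-0.14,0,-0.14,0,0,0,0,-0.14,0,-0.14,0,0,0,0,-0.14,0,-0.14,0,0,0,0,-0.14,0,-0.14,0]

```text
t: 4.47
tool_pos: [563.1, -16.6, 105.7]
orientation: [2.872, 0.109, -1.19]
ft_force: [-4.6, -2.2, -3.7]
finger_gap: 0.2
```

```bash
python3 cs.py
```

```text
4.4667 case [-1.123e+02  1.000e-01  1.057e+02] [-4.6 -2.2 -3.7] roterr [ 0.001  0.    -0.002] [-0.44  0.05  2.31  1.39  0.36 -0.2 ]
```

carry_out:
  commands: [0,0,0,-0.2,0,-0.2,0,0,0,0,-0.2,0,-0.2,0,0,0,0,-0.2,0,-0.2,0,0,0,0,-0.2,0,-0.2,0,0,0,0,-0.2,0,-0.2,0,0,0,0,-0.2,0,-0.2,0,0,0,0,-0.2,0,-0.2,0,0,0,0,-0.2,0,-0.2,0,0,0,0,-0.2,0,-0.2,0,0,0,0,-0.2,0,-0.2,0]

```text
t: 5.3
tool_pos: [563.2, -16.5, 134.1]
orientation: [2.872, 0.109, -1.189]
ft_force: [-5.2, -3.0, -3.4]
finger_gap: 0.3
```

```bash
python3 cs.py
```

```text
5.3 case [-1.123e+02  1.000e-01  1.341e+02] [-5.2 -3.  -3.4] roterr [ 0.002  0.    -0.001] [-0.44 -0.03  2.3   1.18  0.39  0.03]
```

carry_out:
  commands: [0,0,0,-0.2,0,-0.2,0,0,0,0,-0.2,0,-0.2,0,0,0,0,-0.2,0,-0.2,0,0,0,0,-0.2,0,-0.2,0,0,0,0,-0.2,0,-0.2,0,0,0,0,-0.2,0,-0.2,0,0,0,0,-0.2,0,-0.2,0,0,0,0,-0.1,0,-0.1,0,0,0,0,0,0,0,0,0,0,0,0,0,0,0]

```text
t: 6.13
tool_pos: [563.3, -16.4, 155.6]
orientation: [2.872, 0.11, -1.189]
ft_force: [-6.6, -2.2, -1.4]
finger_gap: 0.6
```

```bash
python3 cs.py;python3 look.py 3; python3 -c "
import cv2
def cr(f,x,y,w,h,k,o):
    cv2.imwrite(o,cv2.resize(cv2.imread(f)[y:y+h,x:x+w],None,fx=k,fy=k,interpolation=cv2.INTER_CUBIC))
cr('pics/scene3.png',265,180,130,100,6,'pics/c5.png');cr('pics/top3.png',265,150,130,100,6,'pics/c6.png')"
```

```text
6.1333 case [-112.1    0.2  155.6] [-6.6 -2.2 -1.4] roterr [ 0.002 -0.    -0.001] [-0.44 -0.09  2.3   1.04  0.42  0.18]
6.1333 [563.3 -16.4 155.6] [-6.6 -2.2 -1.4] 0.6172374466685128 [-0.44 -0.09  2.3   1.04  0.42  0.18]
```

View pics/c5.png

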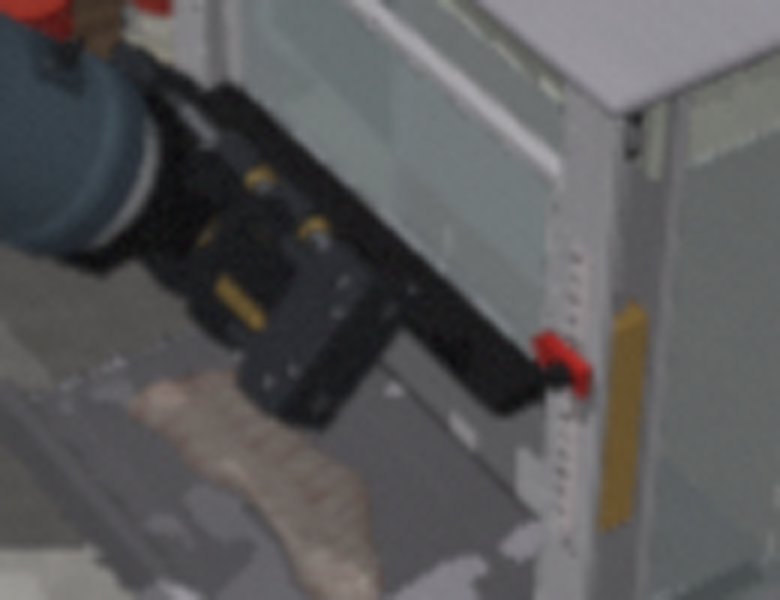

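View pics/c6.png

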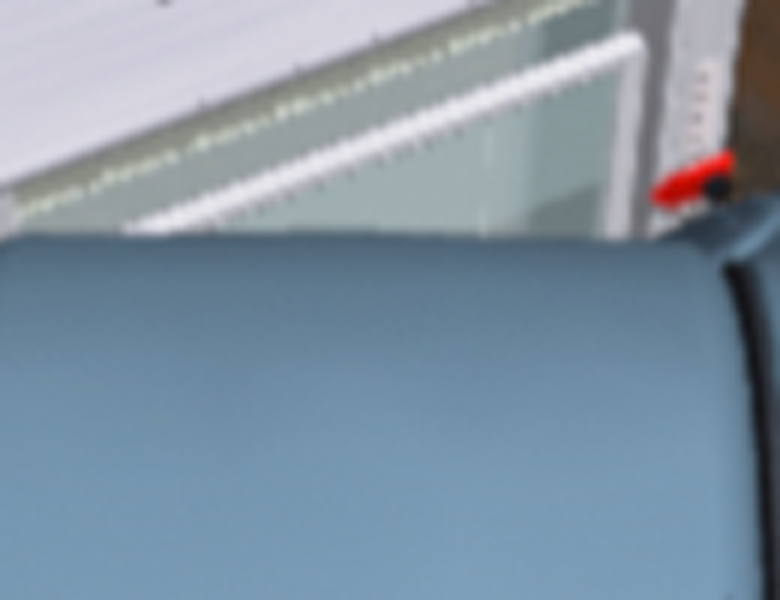

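```bash
python3 - <<'E'
from fit2 import *
v=r.x;c=v[:3];o=v[8:14]
P=lambda p:pj("scene",C(p,c),o)
print(P((-118.5,-118,113.7)))
for rise in (50,57,60,65,95,97,100): print(rise,P((-118.5,-118,113.7+rise)),P((-120,-118,124+rise)))
print("ptr",P(v[5:8]),v[5:8])
E
```

```text
[348.01505257 269.36606984]
50 [348.74042991 254.41321829] [348.37806993 251.47037544]
57 [348.84467633 252.25496396] [348.48142351 249.28770818]
60 [348.88956046 251.32498221] [348.52592372 248.34718594]
65 [348.96464502 249.76827755] [348.6003667 246.7728092]
95 [349.4225447  240.24803213] [349.05437067 237.14372925]
97 [349.4535281  239.60218245] [349.08509149 236.49044974]
100 [349.50011163 238.63074706] [349.13128045 235.50782799]
ptr [353.90737577 236.10507298] [-109.81562463 -122.86730083  220.81387693]
```

carry_out:
  commands: [0,0,0,-0.2,0,-0.2,0,0,0,0,-0.2,0,-0.2,0,0,0,0,-0.2,0,-0.2,0,0,0,0,-0.2,0,-0.2,0,0,0,0,-0.2,0,-0.2,0,0,0,0,-0.2,0,-0.2,0,0,0,0,-0.2,0,-0.2,0,0,0,0,-0.1,0,-0.1,0,0,0,0,0,0,0,0,0,0,0,0,0,0,0]

```text
t: 7.07
tool_pos: [563.3, -16.2, 177.0]
orientation: [2.872, 0.111, -1.188]
ft_force: [-6.6, -2.3, -1.1]
finger_gap: 0.9
```

```bash
python3 cs.py
```

```text
7.0667 case [-112.1    0.4  177. ] [-6.6 -2.3 -1.1] roterr [ 0.002 -0.001 -0.001] [-0.44 -0.14  2.28  0.93  0.45  0.31]
```

carry_out:
  commands: [0,0,0,0,0,0.3,0,0,0,0,-0.6,0,0.6,0,0,0,0,-0.6,0,0.6,0,0,0,0,-0.6,0,0.6,0,0,0,0,-0.6,0,0.6,0,0,0,0,-0.6,0,0.6,0,0,0,0,-0.6,0,0.6,0,0,0,0,-0.6,0,0.6,0,0,0,0,-0.6,0,0.6,0,0,0,0,-0.6,0,0.6,0]

```text
t: 7.9
tool_pos: [484.6, -22.5, 174.9]
orientation: [2.872, 0.109, -1.187]
ft_force: [0.5, 0.6, -0.2]
finger_gap: 0.3
```

```bash
python3 cs.py;python3 look.py 4; python3 -c "
import cv2
def cr(f,x,y,w,h,k,o):
    cv2.imwrite(o,cv2.resize(cv2.imread(f)[y:y+h,x:x+w],None,fx=k,fy=k,interpolation=cv2.INTER_CUBIC))
cr('pics/scene4.png',335,205,50,60,10,'pics/c7.png');cr('pics/top4.png',260,140,130,100,6,'pics/c8.png')"
```

```text
7.9 case [-191.     0.2  174.9] [ 0.5  0.6 -0.2] roterr [ 0.002 -0.002 -0.002] [-0.6  -0.4   2.47  0.9   0.6   0.25]
7.9 [484.6 -22.5 174.9] [ 0.5  0.6 -0.2] 0.29274630009004177 [-0.6  -0.4   2.47  0.9   0.6   0.25]
```

View pics/c7.png

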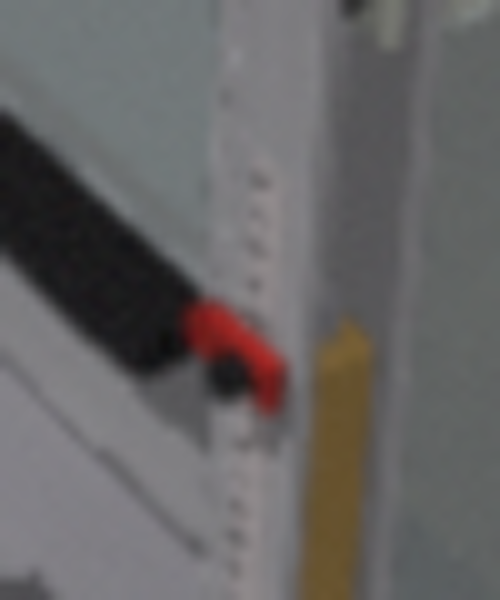

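View pics/c8.png

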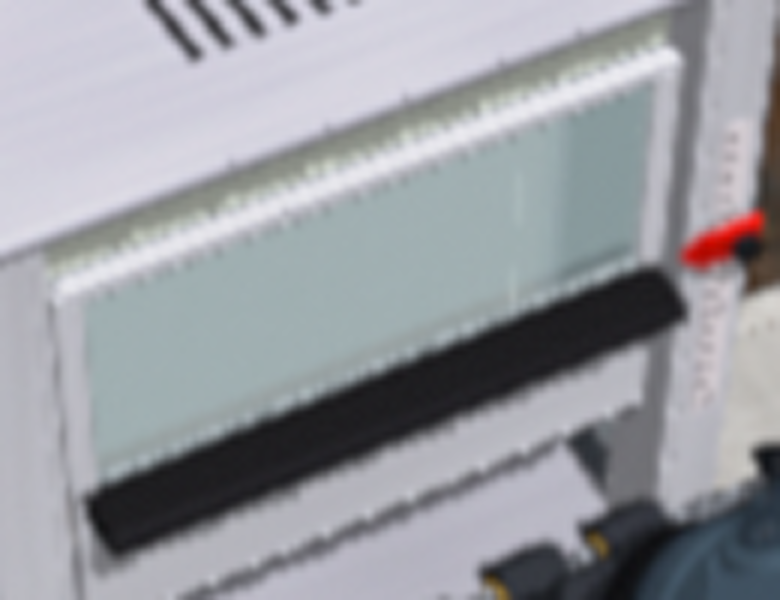

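View pics/scene4.png

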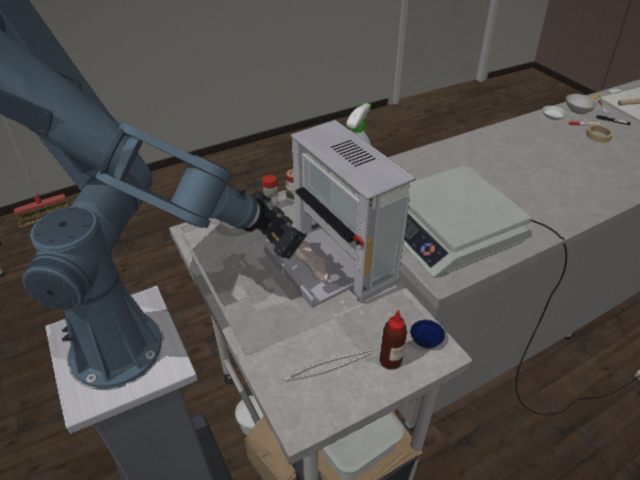

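```bash
python3 -c "
import cv2,numpy as np
def cr(f,x,y,w,h,k,o):
    return cv2.resize(cv2.imread(f)[y:y+h,x:x+w],None,fx=k,fy=k,interpolation=cv2.INTER_NEAREST)
a=cr('pics/scene4.png',346,228,19,22,20,0);b=cr('pics/top4.png',370,170,19,22,20,0)
a1=cr('pics/scene1.png',346,228,19,22,20,0)
cv2.imwrite('pics/c9.png',np.hstack([a,b]))"
```

```text
(no output)
```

View pics/c9.png

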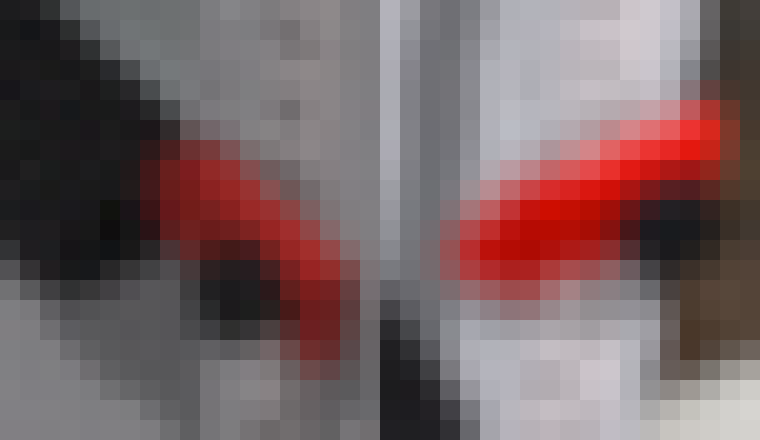

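```bash
cat > fit3.py <<'E'
import fit2
from fit2 import *
base=[o for o in obs if o[1]!="ptr" and o[1]!=(-94,-118,124) and o[1]!=(-94,118,124)]
E7=lambda x,y:(x/10+335-.45,y/10+205-.45); E8=lambda x,y:(x/6+260-.42,y/6+140-.42)
new=[("scene",("L",-118.9,-118,114.5),E7(140,376)),("top",("L",-118.7,-118,114.2),E8(687,320)),("top",("L",-118.7,118,114.2),E8(118,554)),
("scene",("P","f",0,0),(352.7,236.7)),("top",("P","b",0,0),(372.7,181.7)),
("scene",("P","f",-26,-8),(361.4,246.2)),("scene",("P","b",-26,8),(363.3,240.3)),("top",("P","b",-26,8),(387.2,174.5))]
# v: case3,H,xf, ptr xf,y,z, rise, cams12
def g(v,full=False):
    c=v[:3];H,xf=v[3:5];px,py,pz,rise=v[5:9];o={"scene":v[9:15],"top":v[15:21]}
    out=[]
    for n,p,q in base+new:
        if p[0]=="rb": p=(25,p[1],H)
        elif p[0]=="rf": p=(xf,p[1],H)
        elif p[0]=="L": p=(p[1],p[2],p[3]+rise)
        elif p[0]=="P": p=(px if p[1]=="f" else -105,py+p[2],pz+p[3])
        out.append(pj(n,C(p,c),o[n])-q)
    out=np.concatenate(out)
    if full: return out.reshape(-1,2)
    return np.r_[out,v[9:12]/1.5,v[12:15]/.002,v[15:18]/1.5,v[18:21]/.002,(H-350)/4.,(xf+108)/4,(px+110)/4]
r3=least_squares(g,np.r_[675,-8,.077,350,-105,-110,-123,220,86,np.zeros(12)])
if __name__=="__main__":
    Cv=np.linalg.inv(r3.jac.T@r3.jac)
    print(r3.x[:9].round(2)); d=np.zeros(21);d[7]=1;d[8]=-1
    print("remaining",r3.x[7]-124-r3.x[8],"sd",np.sqrt(d@Cv@d))
    for (n,p,q),e in zip(base+new,g(r3.x,True)): print(n,p,e.round(1))
E
python3 fit3.py
```

```text
[ 6.7532e+02 -8.0400e+00  8.0000e-02  3.4881e+02 -1.0523e+02 -1.1216e+02
 -1.2668e+02  2.1932e+02  8.5830e+01]
remaining 9.498457118381864 sd 2.3752066743579197
scene ('rb', 155) [0.7 0.8]
scene ('rf', 155) [-0.1  0.6]
scene ('rf', -155) [-1.5 -0.9]
scene ('rb', -155) [-1.  -0.6]
top ('rb', 155) [ 0.8 -0.5]
top ('rf', 155) [ 0.2 -1.1]
top ('rb', -155) [-0.1  1.3]
scene (-118.5, -118, 113.7) [1.5 0.3]
scene (-227, -122, 40) [-0.7  1.4]
scene (-227, -122, 73) [-0.5 -0.8]
scene (-227, 122, 73) [-0.6 -1.9]
top (-118.5, 118, 113.7) [0.1 0.1]
top (-227, 122, 73) [ 1.1 -1.2]
top (-227, 122, 40) [0.8 1.9]
scene ('L', -118.9, -118, 114.5) [0.7 0.3]
top ('L', -118.7, -118, 114.2) [-0.4 -0.4]
top ('L', -118.7, 118, 114.2) [-1.1  0.1]
scene ('P', 'f', 0, 0) [1.4 0.7]
top ('P', 'b', 0, 0) [ 1.6 -0.6]
scene ('P', 'f', -26, -8) [-0.7  0.1]
scene ('P', 'b', -26, 8) [ 0.3 -0.4]
top ('P', 'b', -26, 8) [-2.7  0.1]
```

```bash
cat > ov3.py <<'E'
from fit3 import *
def ov(v,tag,out,sh=8):
    c=v[:3];px,py,pz,rise=v[5:9];o={"scene":v[9:15],"top":v[15:21]}
    ims=[]
    for n,(x0,y0,w,h) in {"scene":(338,220,32,34),"top":(362,165,32,34)}.items():
        k=12; im=cv2.resize(cv2.imread(f"pics/{n}{tag}.png")[y0:y0+h,x0:x0+w],None,fx=k,fy=k,interpolation=cv2.INTER_NEAREST)
        def pl(pts,col):
            q=np.array([pj(n,C(p,c),o[n]) for p in pts]); q=((q-[x0,y0]+.5)*k).round().astype(int)
            cv2.polylines(im,[q],False,col,1)
        for x,col in ((px,(255,255,0)),(-105,(0,255,255))):
            pl([(x,py,pz),(x,py-sh,pz+8),(x,py-26,pz+8),(x,py-26,pz-8),(x,py-sh,pz-8),(x,py,pz)],col)
        z=124+rise
        pl([(-120,-60,z),(-120,-118,z),(-94,-118,z),(-94,-60,z)],(0,255,0))
        pl([(-120,-118,z),(-120,-118,z-12),(-94,-118,z-12)],(0,160,0))
        pl([(-120,-118,pz),(-120,-60,pz)],(255,0,255))
        ims.append(im)
    cv2.imwrite(out,np.hstack(ims))
if __name__=="__main__": ov(r3.x,"4","pics/ov3.png")
E
python3 ov3.py
```

```text
(no output)
```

View pics/ov3.png

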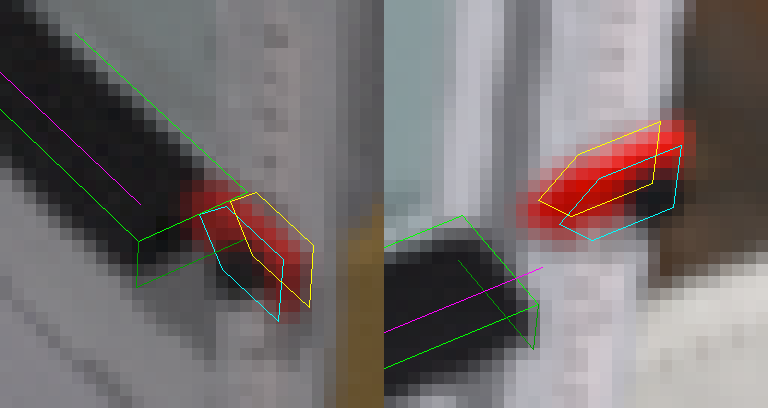

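carry_out:
  commands: [0,0,0,0.67,0,-0.57,0,0,0,0,0.67,0,-0.57,0,0,0,0,0.67,0,-0.57,0,0,0,0,0.67,0,-0.57,0,0,0,0,0.67,0,-0.57,0,0,0,0,0.67,0,-0.57,0,0,0,0,0.67,0,-0.57,0,0,0,0,0.67,0,-0.57,0,0,0,0,0.67,0,-0.57,0,0,0,0,0,0,0,0]

```text
t: 8.83
tool_pos: [565.3, -16.6, 168.8]
orientation: [2.872, 0.109, -1.187]
ft_force: [0.1, -0.4, -0.1]
finger_gap: 0.4
```

```bash
python3 cs.py
```

```text
8.8333 case [-110.1   -0.2  168.8] [ 0.1 -0.4 -0.1] roterr [ 0.002 -0.002 -0.002] [-0.44 -0.12  2.28  0.97  0.44  0.26]
```

carry_out:
  commands: [0,0,0,-0.14,0,0.14,0,0,0,0,-0.2,0,-0.2,0,0,0,0,-0.2,0,-0.2,0,0,0,0,-0.2,0,-0.2,0,0,0,0,-0.2,0,-0.2,0,0,0,0,-0.14,0,-0.14,0,0,0,0,-0.1,0,-0.1,0,0,0,0,-0.035,0,-0.035,0,0,0,0,0,0,0,0,0,0,0,0,0,0,0]

```text
t: 9.67
tool_pos: [561.7, -16.5, 183.1]
orientation: [2.872, 0.109, -1.189]
ft_force: [-4.6, -1.4, -0.9]
finger_gap: 0.4
```

```bash
python3 cs.py
```

```text
9.6667 case [-113.7    0.2  183.1] [-4.6 -1.4 -0.9] roterr [ 0.001 -0.    -0.001] [-0.45 -0.16  2.28  0.9   0.47  0.34]
```

carry_out:
  commands: [0,0,0,0,0,0.3,0,0,0,0,-0.6,0,0.6,0,0,0,0,-0.6,0,0.6,0,0,0,0,-0.6,0,0.6,0,0,0,0,-0.6,0,0.6,0,0,0,0,-0.6,0,0.6,0,0,0,0,-0.6,0,0.6,0,0,0,0,-0.6,0,0.6,0,0,0,0,-0.6,0,0.6,0,0,0,0,-0.6,0,0.6,0]

```text
t: 10.5
tool_pos: [483.3, -22.6, 181.5]
orientation: [2.872, 0.109, -1.187]
ft_force: [0.6, 0.4, 0.3]
finger_gap: 0.5
```

```bash
python3 cs.py;python3 look.py 5; python3 -c "
from ov3 import *
v=r3.x.copy(); v[8]+=7
ov(v,'5','pics/ov5.png')"
```

```text
10.5 case [-192.4    0.2  181.5] [0.6 0.4 0.3] roterr [ 0.002 -0.002 -0.002] [-0.61 -0.42  2.47  0.87  0.62  0.28]
10.5 [483.3 -22.6 181.5] [0.6 0.4 0.3] 0.4904025421808462 [-0.61 -0.42  2.47  0.87  0.62  0.28]
```

View pics/ov5.png

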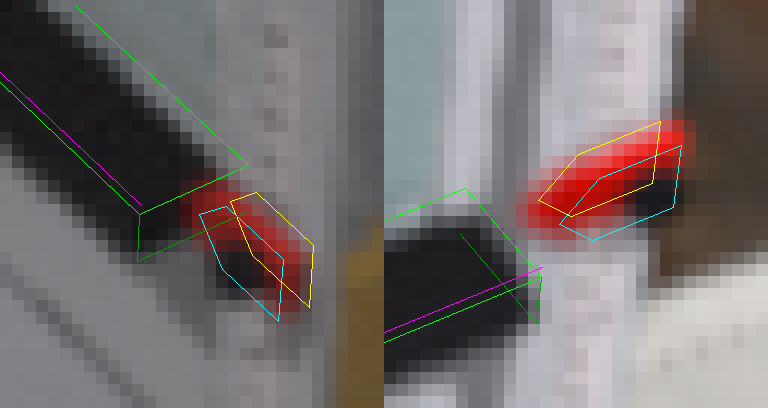

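```bash
cat > trk.py <<'E'
import sys
from fit3 import *
def shift(n,a,b,box,y):
    # sub-pixel motion of lip patch between images a,b along its rise direction; converts to mm
    A=cv2.imread(f"pics/{n}{a}.png",0).astype(np.float32);B=cv2.imread(f"pics/{n}{b}.png",0).astype(np.float32)
    v=r3.x;o={"scene":v[9:15],"top":v[15:21]}[n]
    p0=pj(n,C((-118,y,116+86),v[:3]),o);p1=pj(n,C((-118,y,126+86),v[:3]),o);d=(p1-p0)/10
    x0,y0,w,h=box; T=A[y0:y0+h,x0:x0+w]; best=[]
    for mm in np.arange(-5,25,.1):
        M=np.float32([[1,0,d[0]*mm],[0,1,d[1]*mm]])
        W=cv2.warpAffine(B,M,(640,480),flags=cv2.INTER_LINEAR|cv2.WARP_INVERSE_MAP)[y0:y0+h,x0:x0+w]
        best.append((np.mean((W-T)**2),mm))
    return min(best)
if __name__=="__main__":
    a,b=sys.argv[1:]
    print("scene",shift("scene",a,b,(320,205,22,40),-70),shift("scene",a,b,(305,192,25,35),0)); print("top",shift("top",a,b,(285,195,75,40),0),shift("top",a,b,(272,215,30,22),90))
E
python3 trk.py 4 5
```

```text
scene (np.float32(19.189072), np.float64(4.099999999999968)) (np.float32(29.27096), np.float64(4.099999999999968))
top (np.float32(64.54428), np.float64(4.299999999999967)) (np.float32(32.25849), np.float64(4.299999999999967))
```

```bash
cat > ptr.py <<'E'
from fit3 import *
from scipy.optimize import minimize
v=r3.x; 
boxes={"scene":(344,226,26,28),"top":(366,166,28,26)}
tgt={};wt={}
for n,tag in (("scene","1"),("top","4")):
    x0,y0,w,h=boxes[n]; im=cv2.imread(f"pics/{n}{tag}.png")[y0:y0+h,x0:x0+w].astype(float)
    r_=(im[...,2]-im[...,1])/(im.sum(2)+30); m=np.clip(r_/np.percentile(r_,97),0,1); 
    tgt[n]=m
    dark=(im.max(2)<60).astype(np.uint8); wt[n]=1-cv2.dilate(dark,np.ones((3,3),np.uint8)).astype(float)
def render(n,q,px,py,pz,sh,wd=26):
    x0,y0,w,h=boxes[n]; o={"scene":v[9:15],"top":v[15:21]}[n]; k=8
    pts=[(x,py+a,pz+b) for x in(px,-105) for a,b in((0,0),(-sh,8),(-wd,8),(-wd,-8),(-sh,-8))]
    u=np.array([pj(n,C(p,v[:3]),o) for p in pts]); hull=cv2.convexHull(((u-[x0,y0]+.5)*k).astype(np.float32))
    im=np.zeros((h*k,w*k),np.float32); cv2.fillPoly(im,[(hull*16).round().astype(int)],1.0,shift=4)
    im=cv2.GaussianBlur(im,(0,0),k*q); return cv2.resize(im,(w,h),interpolation=cv2.INTER_AREA)
def cost(z,ns=("scene","top")):
    px,py,pz,sh,q=z
    e=sum(np.sum(wt[n]*(render(n,abs(q)+.2,px,py,pz,sh)-tgt[n])**2) for n in ns)
    return e+((px+111)/3)**2*.3+((sh-6)/4)**2*.3
for ns in (("scene","top"),("scene",),("top",)):
    best=min((minimize(cost,[px,py,pz,6,.5],args=(ns,),method="Nelder-Mead",options=dict(maxiter=1500,xatol=.02,fatol=1e-3,initial_simplex=np.array([px,py,pz,6,.5])+np.vstack([np.zeros(5),np.diag([3,4,5,3,.3])]))) for px in(-110,-114) for py,pz in((-124,219),(-122,223))),key=lambda r:r.fun)
    print(ns,best.x.round(2),best.fun)
E
python3 ptr.py
```

```text
('scene', 'top') [-110.98 -124.7   218.37    5.39    0.9 ] 13.772993608778027
('scene',) [-110.29 -122.55  216.42    3.78    0.42] 3.521417851990914
('top',) [-109.31 -127.3   217.86    5.75    0.88] 6.723517517191679
```

carry_out:
  commands: [0,0,0,0.67,0,-0.56,0,0,0,0,0.67,0,-0.56,0,0,0,0,0.67,0,-0.56,0,0,0,0,0.67,0,-0.56,0,0,0,0,0.67,0,-0.56,0,0,0,0,0.67,0,-0.56,0,0,0,0,0.67,0,-0.56,0,0,0,0,0.67,0,-0.56,0,0,0,0,0.65,0,-0.55,0,0,0,0,0,0,0,0]

```text
t: 11.43
tool_pos: [563.0, -16.8, 174.8]
orientation: [2.872, 0.109, -1.187]
ft_force: [-0.2, 0.0, 0.7]
finger_gap: 0.3
```

```bash
python3 cs.py
```

```text
11.4333 case [-1.125e+02 -1.000e-01  1.748e+02] [-0.2  0.   0.7] roterr [ 0.002 -0.002 -0.002] [-0.45 -0.14  2.29  0.94  0.45  0.29]
```

carry_out:
  commands: [0,0,0,-0.2,0,-0.2,0,0,0,0,-0.2,0,-0.2,0,0,0,0,-0.2,0,-0.2,0,0,0,0,-0.12,0,-0.12,0,0,0,0,-0.08,0,-0.08,0,0,0,0,-0.03,0,-0.03,0,0,0,0,0,0,0,0,0,0,0,0,0,0,0,0,0,0,0,0,0,0,0,0,0,0,0,0,0]

```text
t: 12.27
tool_pos: [561.2, -16.5, 185.7]
orientation: [2.872, 0.11, -1.189]
ft_force: [-4.9, -0.1, -1.7]
finger_gap: 0.6
```

```bash
python3 cs.py
```

```text
12.2667 case [-114.2    0.3  185.7] [-4.9 -0.1 -1.7] roterr [ 0.001 -0.    -0.001] [-0.45 -0.17  2.28  0.89  0.47  0.35]
```

carry_out:
  commands: [0,0,0,-0.09,0,-0.09,0,0,0,0,-0.08,0,-0.08,0,0,0,0,0,0,0,0,0,0,0,0,0,0,0,0,0,0,0,0,0,0,0,0,0,0,0,0,0,0,0,0,0,0,0,0,0,0,0,0,0,0,0,0,0,0,0,0,0,0,0,0,0,0,0,0,0]

```text
t: 13.1
tool_pos: [561.3, -16.5, 188.2]
orientation: [2.872, 0.11, -1.189]
ft_force: [-6.0, -1.3, -0.6]
finger_gap: 0.8
```

```bash
python3 cs.py
```

```text
13.1 case [-114.1    0.3  188.2] [-6.  -1.3 -0.6] roterr [ 0.002 -0.    -0.001] [-0.45 -0.17  2.28  0.88  0.48  0.37]
```

carry_out:
  commands: [0,0,0,0,0,0.3,0,0,0,0,-0.6,0,0.6,0,0,0,0,-0.6,0,0.6,0,0,0,0,-0.6,0,0.6,0,0,0,0,-0.6,0,0.6,0,0,0,0,-0.6,0,0.6,0,0,0,0,-0.6,0,0.6,0,0,0,0,-0.6,0,0.6,0,0,0,0,-0.6,0,0.6,0,0,0,0,-0.6,0,0.6,0]

```text
t: 13.93
tool_pos: [483.1, -22.9, 187.0]
orientation: [2.872, 0.109, -1.186]
ft_force: [-0.7, 0.1, -0.3]
finger_gap: 0.2
```

```bash
python3 cs.py;python3 look.py 6; python3 trk.py 4 6; python3 trk.py 5 6; python3 -c "
from ov3 import *
v=r3.x.copy(); v[8]+=9
ov(v,'6','pics/ov6.png',5)
import cv2
def cr(f,x,y,w,h,k):
    return cv2.resize(cv2.imread(f)[y:y+h,x:x+w],None,fx=k,fy=k,interpolation=cv2.INTER_CUBIC)
cv2.imwrite('pics/c10.png',np.hstack([cr('pics/scene6.png',310,195,64,80,6),cr('pics/top6.png',330,140,64,80,6)]))"
```

```text
13.9333 case [-192.6   -0.   187. ] [-0.7  0.1 -0.3] roterr [ 0.002 -0.002 -0.002] [-0.61 -0.44  2.47  0.85  0.63  0.3 ]
13.9333 [483.1 -22.9 187. ] [-0.7  0.1 -0.3] 0.18099664015028677 [-0.61 -0.44  2.47  0.85  0.63  0.3 ]
scene (np.float32(34.926464), np.float64(8.699999999999951)) (np.float32(68.65816), np.float64(8.599999999999952))
top (np.float32(127.776405), np.float64(8.799999999999951)) (np.float32(41.31744), np.float64(8.99999999999995))
scene (np.float32(28.61815), np.float64(4.6999999999999655)) (np.float32(40.165947), np.float64(4.299999999999967))
top (np.float32(66.61705), np.float64(4.599999999999966)) (np.float32(39.368786), np.float64(4.6999999999999655))
```

View pics/ov6.png

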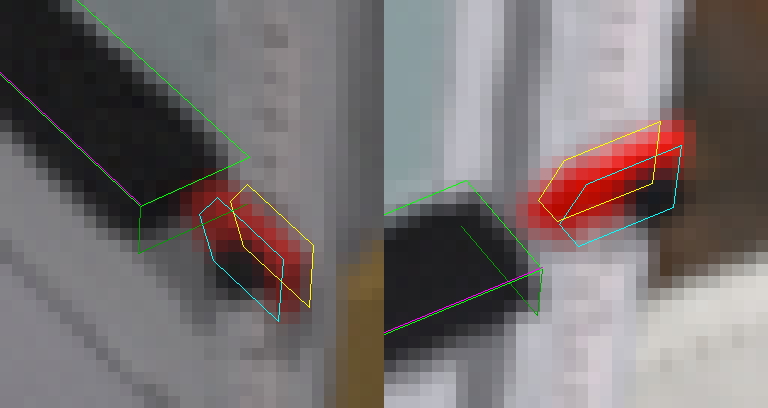

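View pics/c10.png

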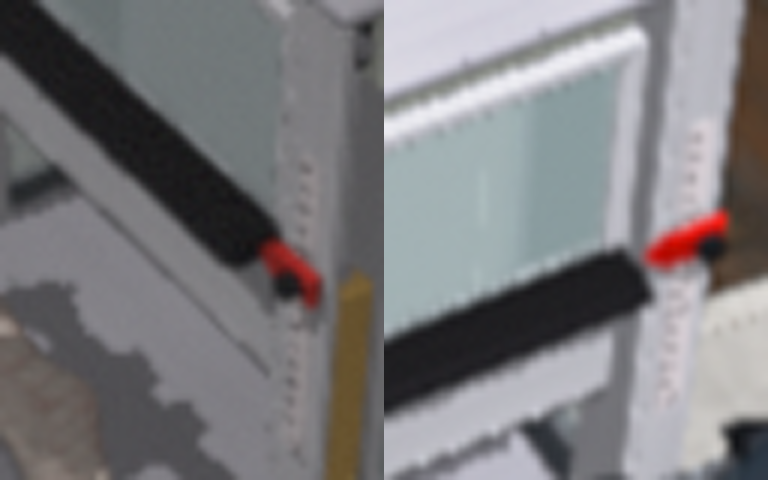

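```bash
cat > lipfit.py <<'E'
import sys
from fit3 import *
from scipy.optimize import minimize
v=r3.x; tag=sys.argv[1]
boxes={"scene":(322,205,36,44),"top":(330,170,50,34)}
tgt={};wt={}
for n in boxes:
    x0,y0,w,h=boxes[n]; im=cv2.imread(f"pics/{n}{tag}.png")[y0:y0+h,x0:x0+w].astype(float)
    m=np.clip((110-im.max(2))/(110-35),0,1); tgt[n]=m
    red=((im[...,2]-im[...,1])>25).astype(np.uint8); wt[n]=1-cv2.dilate(red,np.ones((5,5),np.uint8)).astype(float)
    if n=="scene": wt[n][32:,30:]=0; wt[n][:,33:]=0
    else: wt[n][:,43:]=0
def render(n,q,rise,xb,ye,xn):
    x0,y0,w,h=boxes[n]; o={"scene":v[9:15],"top":v[15:21]}[n];k=8
    th=np.linspace(np.pi/2,3*np.pi/2,9); prof=[(xb,124),(xb,112)]+[(xn+6+6*np.cos(t),118+6*np.sin(t)) for t in th]
    u=np.array([pj(n,C((a,y,z+rise),v[:3]),o) for y in(0,ye) for a,z in prof]); hull=cv2.convexHull(((u-[x0,y0]+.5)*k).astype(np.float32))
    im=np.zeros((h*k,w*k),np.float32); cv2.fillPoly(im,[(hull*16).round().astype(int)],1.0,shift=4)
    return cv2.resize(cv2.GaussianBlur(im,(0,0),k*q),(w,h),interpolation=cv2.INTER_AREA)
def cost(z,ns):
    rise,xb,ye,q=z
    return sum(np.sum(wt[n]*(render(n,abs(q)+.2,rise,xb,ye,-120)-tgt[n])**2) for n in ns)+((ye+118)/1.5)**2*.3
for ns in (("scene","top"),("scene",),("top",)):
    b=minimize(cost,[94,-97,-118,.4],args=(ns,),method="Nelder-Mead",options=dict(maxiter=800,xatol=.02,fatol=1e-3,initial_simplex=np.array([94,-97,-118,.4])+np.vstack([np.zeros(4),np.diag([4,3,2,.3])])))
    print(tag,ns,b.x.round(2),b.fun)
    if len(ns)==2:
        for n in ns:
            d=np.hstack([tgt[n],render(n,abs(b.x[3])+.2,*b.x[:3],-120),wt[n]]);cv2.imwrite(f"pics/lf_{n}.png",cv2.resize((d*255).clip(0,255).astype(np.uint8),None,fx=5,fy=5,interpolation=cv2.INTER_NEAREST))
E
python3 lipfit.py 6; python3 lipfit.py 4
```

```text
6 ('scene', 'top') [  93.42  -96.36 -117.82    0.39] 37.853681248421054
6 ('scene',) [  91.7   -94.98 -117.52    0.45] 33.49589437823613
6 ('top',) [  93.66  -96.62 -117.62    0.19] 1.339468086815297
4 ('scene', 'top') [  84.39  -95.71 -115.84    0.73] 48.27921227876952
4 ('scene',) [  83.16  -95.28 -116.53    0.47] 39.778348165132556
4 ('top',) [  84.9   -97.02 -116.82    0.26] 2.0416906052269845
```

```bash
python3 -c "
import cv2,numpy as np
a=cv2.imread('pics/lf_scene.png');b=cv2.imread('pics/lf_top.png');print(a.shape,b.shape)
w=max(a.shape[1],b.shape[1]);p=lambda i:np.pad(i,((0,0),(0,w-i.shape[1]),(0,0)))
cv2.imwrite('pics/lf.png',np.vstack([p(a),p(b)]))"
```

```text
(220, 540, 3) (170, 750, 3)
```

View pics/lf.png

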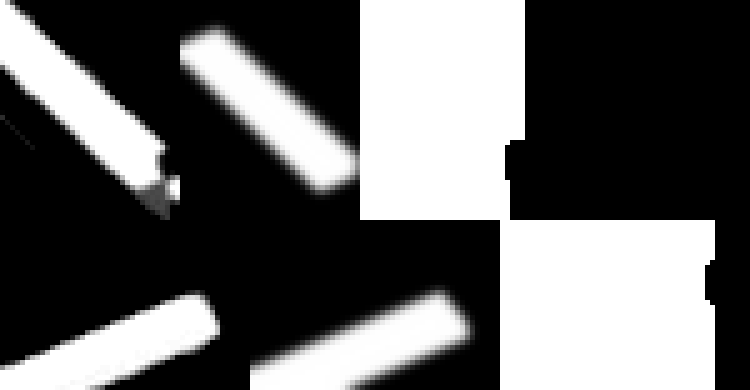

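```bash
sed -i 's/for y in(0,ye)/for y in(100,ye)/' lipfit.py; python3 lipfit.py 6; sed -i 's/("scene","1"),("top","4")/("scene","1"),("top","6")/' ptr.py; python3 ptr.py; python3 - <<'E'
E
cat >> ptr.py <<'E'
print("fixed y scans")
for py in (-122,-124,-126,-128):
    for ns in (("scene",),("top",)):
        b=minimize(lambda z:cost([z[0],py,z[1],z[2],z[3]],ns),[-111,218,6,.5],method="Nelder-Mead",options=dict(maxiter=900,initial_simplex=np.array([-111,218,6,.5])+np.vstack([np.zeros(4),np.diag([3,5,3,.3])])))
        print(py,ns,b.x.round(2),round(b.fun,2))
E
python3 ptr.py | sed -n '/fixed/,$p'
```

```text
6 ('scene', 'top') [  92.71  -95.57 -116.96    0.28] 10.429360737807526
6 ('scene',) [  90.65  -93.71 -117.75    0.24] 3.1342988454645453
6 ('top',) [  93.57  -96.48 -117.64    0.19] 1.3716514723247994
('scene', 'top') [-109.91 -125.15  217.83    4.2     0.81] 13.757949067395293
('scene',) [-110.29 -122.55  216.42    3.78    0.42] 3.521417851990914
('top',) [-108.79 -128.68  218.32    0.83    0.9 ] 6.042380331265177
fixed y scans
-122 ('scene',) [-110.24  216.76    4.82    0.43] 3.8
-122 ('top',) [-109.82  218.73   10.82    0.76] 10.19
-124 ('scene',) [-111.01  216.82    2.91    0.45] 3.8
-124 ('top',) [-109.77  218.67    8.17    0.91] 8.14
-126 ('scene',) [-111.05  217.54    1.36    0.63] 5.49
-126 ('top',) [-109.25  218.04    5.72    0.83] 6.96
-128 ('scene',) [-111.74  218.26    0.77    0.95] 8.29
-128 ('top',) [-108.95  218.      2.29    0.8 ] 6.09
```

carry_out:
  commands: [0,0,0,0.67,0,-0.56,0,0,0,0,0.67,0,-0.56,0,0,0,0,0.67,0,-0.56,0,0,0,0,0.67,0,-0.56,0,0,0,0,0.67,0,-0.56,0,0,0,0,0.67,0,-0.56,0,0,0,0,0.67,0,-0.56,0,0,0,0,0.67,0,-0.56,0,0,0,0,0.65,0,-0.55,0,0,0,0,0,0,0,0]

```text
t: 14.87
tool_pos: [562.7, -16.9, 180.1]
orientation: [2.872, 0.109, -1.186]
ft_force: [0.2, 0.6, 0.4]
finger_gap: 0.5
```

```bash
python3 cs.py
```

```text
14.8667 case [-112.8   -0.2  180.1] [0.2 0.6 0.4] roterr [ 0.002 -0.002 -0.002] [-0.45 -0.15  2.28  0.92  0.46  0.32]
```

carry_out:
  commands: [0,0,0,-0.2,0,-0.2,0,0,0,0,-0.2,0,-0.2,0,0,0,0,-0.14,0,-0.14,0,0,0,0,-0.1,0,-0.1,0,0,0,0,-0.05,0,-0.05,0,0,0,0,0,0,0,0,0,0,0,0,0,0,0,0,0,0,0,0,0,0,0,0,0,0,0,0,0,0,0,0,0,0,0,0]

```text
t: 15.7
tool_pos: [560.9, -16.6, 188.9]
orientation: [2.872, 0.11, -1.189]
ft_force: [-3.9, -1.3, -1.1]
finger_gap: 0.1
```

```bash
python3 cs.py
```

```text
15.7 case [-114.5    0.3  188.9] [-3.9 -1.3 -1.1] roterr [ 0.001 -0.    -0.001] [-0.45 -0.18  2.28  0.87  0.48  0.37]
```

carry_out:
  commands: [0,0,0,-0.07,0,-0.07,0,0,0,0,0,0,0,0,0,0,0,0,0,0,0,0,0,0,0,0,0,0,0,0,0,0,0,0,0,0,0,0,0,0,0,0,0,0,0,0,0,0,0,0,0,0,0,0,0,0,0,0,0,0,0,0,0,0,0,0,0,0,0,0]

```text
t: 16.53
tool_pos: [560.9, -16.5, 189.9]
orientation: [2.872, 0.11, -1.189]
ft_force: [-5.0, -1.9, -3.1]
finger_gap: 0.7
```

carry_out:
  commands: [0,0,0,0,0,0.3,0,0,0,0,-0.6,0,0.6,0,0,0,0,-0.6,0,0.6,0,0,0,0,-0.6,0,0.6,0,0,0,0,-0.6,0,0.6,0,0,0,0,-0.6,0,0.6,0,0,0,0,-0.6,0,0.6,0,0,0,0,-0.6,0,0.6,0,0,0,0,-0.6,0,0.6,0,0,0,0,-0.6,0,0.6,0]

```text
t: 17.37
tool_pos: [482.8, -23.0, 188.9]
orientation: [2.872, 0.108, -1.185]
ft_force: [0.0, -0.8, 0.3]
finger_gap: 0.7
```

```bash
python3 cs.py;python3 look.py 7; python3 trk.py 6 7; python3 lipfit.py 7
```

```text
17.3667 case [-1.929e+02 -1.000e-01  1.889e+02] [ 0.  -0.8  0.3] roterr [ 0.002 -0.003 -0.002] [-0.61 -0.44  2.46  0.85  0.64  0.31]
17.3667 [482.8 -23.  188.9] [ 0.  -0.8  0.3] 0.6916380897331759 [-0.61 -0.44  2.46  0.85  0.64  0.31]
scene (np.float32(18.73187), np.float64(1.199999999999978)) (np.float32(17.775412), np.float64(1.199999999999978))
top (np.float32(36.640568), np.float64(1.2999999999999776)) (np.float32(30.376669), np.float64(1.199999999999978))
7 ('scene', 'top') [  94.47  -95.58 -117.35    0.3 ] 10.378562548781968
7 ('scene',) [  92.38  -94.2  -117.97    0.23] 2.976540082406705
7 ('top',) [  95.23  -96.6  -117.72    0.19] 1.24163312934238
```

```bash
cat > fk.py <<'E'
from plan import *
D=[([211.47,-534.1,237.8],[2.016,.386,-2.016],[-1.4003,.1815,1.608]),([331.42,-280.06,204.2],[2.481,.258,-1.648],[-1.28,-.26,2.16]),([494.8,-22.5,190.7],[2.874,.117,-1.185],[-.58,-.4,2.43]),
([543.3,-25.2,106.9],[2.875,.096,-1.19],[-.49,0,2.36]),([563.5,-17,86.6],[2.872,.109,-1.188],[-.44,.11,2.31]),([563.1,-16.6,105.7],[2.872,.109,-1.19],[-.44,.05,2.31]),([563.2,-16.5,134.1],[2.872,.109,-1.189],[-.44,-.03,2.30]),
([563.3,-16.4,155.6],[2.872,.11,-1.189],[-.44,-.09,2.30]),([484.6,-22.5,174.9],[2.872,.109,-1.187],[-.6,-.4,2.47]),([560.9,-16.6,188.9],[2.872,.11,-1.189],[-.45,-.18,2.28]),([483.1,-22.9,187],[2.872,.109,-1.186],[-.61,-.44,2.47])]
s=get_state();D.append((s['tool_pos'],s['orientation'],s['qpos'][:3]))
A=[];b=[]
for p,o,q in D:
    x=R.from_rotvec(o).as_matrix()[:,0];c,sn=np.cos(q[0]),np.sin(q[0]);Rz=np.array([[c,-sn,0],[sn,c,0],[0,0,1]])
    s2,c2,s3,c3=np.sin(q[1]),np.cos(q[1]),np.sin(q[1]+q[2]),np.cos(q[1]+q[2])
    # a1,off,h,L2,L3,e3,Lw
    M=np.array([[1,0,0,s2,s3,c3],[0,1,0,0,0,0],[0,0,1,c2,c3,-s3]]); A.append(np.c_[Rz@M,x]);b.append(p)
A=np.vstack(A);b=np.hstack(b);k=np.linalg.lstsq(A,b,rcond=None)[0]
if __name__=="__main__":
    print(k.round(1),np.abs(A@k-b).max())
    a1,off,h,L2,L3,e3,Lw=k
    for al in (45,55,60,65):
      for cp in ((-255,0,150),(-250,0,50),(-230,0,50),(-133,0,50)):
        t=C(cp,CASE)[0];Rt=tgtR(np.radians(al),CASE[2]);W=t-Lw*Rt[:,0]
        rho=np.hypot(W[0],W[1]);q1=np.arctan2(W[1],W[0])-np.arcsin(off/rho);r=np.sqrt(rho**2-off**2)-a1;z=W[2]-h
        d=np.hypot(r,z);L=np.hypot(L3,e3);ca=(d*d-L2*L2-L*L)/(2*L2*L);q3=np.arccos(np.clip(ca,-1,1))
        q3+= -np.arctan2(e3,L3); q2=np.arctan2(r,z)-np.arctan2(L*np.sqrt(1-ca**2),L2+L*ca)
        f=np.array([np.sin(q2+q3)*np.cos(q1),np.sin(q2+q3)*np.sin(q1),np.cos(q2+q3)])
        print(al,cp,"q1 %.2f q2 %.2f q3 %.2f q5 %.2f"%(q1,q2,q3,np.arccos(f@Rt[:,0])))
E
python3 fk.py
```

```text
[  2.9 118.1 307.5 437.5 510.7  81.9 309.2] 2.0718006815158674
45 (-255, 0, 150) q1 -0.82 q2 -0.64 q3 2.64 q5 0.80
45 (-250, 0, 50) q1 -0.80 q2 -0.07 q3 2.65 q5 0.57
45 (-230, 0, 50) q1 -0.72 q2 -0.01 q3 2.59 q5 0.53
45 (-133, 0, 50) q1 -0.48 q2 0.19 q3 2.36 q5 0.40
55 (-255, 0, 150) q1 -0.67 q2 -0.52 q3 2.51 q5 0.77
55 (-250, 0, 50) q1 -0.65 q2 -0.12 q3 2.55 q5 0.45
55 (-230, 0, 50) q1 -0.59 q2 -0.07 q3 2.50 q5 0.42
55 (-133, 0, 50) q1 -0.41 q2 0.15 q3 2.26 q5 0.32
60 (-255, 0, 150) q1 -0.60 q2 -0.46 q3 2.45 q5 0.79
60 (-250, 0, 50) q1 -0.59 q2 -0.12 q3 2.49 q5 0.46
60 (-230, 0, 50) q1 -0.54 q2 -0.06 q3 2.44 q5 0.43
60 (-133, 0, 50) q1 -0.39 q2 0.16 q3 2.21 q5 0.37
65 (-255, 0, 150) q1 -0.54 q2 -0.40 q3 2.38 q5 0.82
65 (-250, 0, 50) q1 -0.53 q2 -0.09 q3 2.43 q5 0.50
65 (-230, 0, 50) q1 -0.49 q2 -0.04 q3 2.38 q5 0.48
65 (-133, 0, 50) q1 -0.36 q2 0.17 q3 2.15 q5 0.45
```

```bash
python3 -c "
from plan import *
a=tgtR(np.pi/3,CASE[2])
p,Rm=plan(C([-255,0,150],CASE)[0],a,10,0.0)
plan(C([-252,0,50],CASE)[0],a,10,0.0,p,Rm)"
```

```text
[0.0001, -0.0264, -0.0003, -0.17, -0.0, 0.71, 0.0, 0.0001, -0.0264, -0.0003, -0.15, -0.0, 0.71, 0.0, 0.0001, -0.0264, -0.0003, -0.13, -0.0, 0.72, 0.0, 0.0001, -0.0264, -0.0003, -0.11, -0.0, 0.72, 0.0, 0.0001, -0.0264, -0.0003, -0.09, -0.0, 0.72, 0.0, 0.0001, -0.0264, -0.0003, -0.07, -0.0, 0.73, 0.0, 0.0001, -0.0264, -0.0003, -0.05, -0.0, 0.73, 0.0, 0.0001, -0.0264, -0.0003, -0.03, -0.0, 0.73, 0.0, 0.0001, -0.0264, -0.0003, -0.01, -0.0, 0.73, 0.0, 0.0001, -0.0264, -0.0003, 0.01, -0.0, 0.73, 0.0]
end [420.9 -27.9 150. ] err [ 0.  -0.2  0. ]
[0.0, -0.0, -0.0, 0.88, -0.0, 0.47, 0.0, 0.0, -0.0, -0.0, 0.88, -0.0, 0.47, 0.0, 0.0, -0.0, -0.0, 0.88, -0.0, 0.47, 0.0, 0.0, -0.0, -0.0, 0.88, -0.0, 0.47, 0.0, 0.0, -0.0, -0.0, 0.88, -0.0, 0.47, 0.0, 0.0, -0.0, -0.0, 0.88, -0.0, 0.47, 0.0, 0.0, -0.0, -0.0, 0.88, -0.0, 0.47, 0.0, 0.0, -0.0, -0.0, 0.88, -0.0, 0.47, 0.0, 0.0, -0.0, -0.0, 0.88, -0.0, 0.47, 0.0, 0.0, -0.0, -0.0, 0.88, -0.0, 0.47, 0.0]
end [424.2 -27.7  50.3] err [ 0.3 -0.3  0.3]
```

carry_out:
  commands: [0,-0.0265,0,-0.17,0,0.71,0,0,-0.0265,0,-0.15,0,0.71,0,0,-0.0265,0,-0.13,0,0.72,0,0,-0.0265,0,-0.11,0,0.72,0,0,-0.0265,0,-0.09,0,0.72,0,0,-0.0265,0,-0.07,0,0.73,0,0,-0.0265,0,-0.05,0,0.73,0,0,-0.0265,0,-0.03,0,0.73,0,0,-0.0265,0,-0.01,0,0.73,0,0,-0.0265,0,0.01,0,0.73,0]

```text
t: 18.3
tool_pos: [421.6, -27.8, 150.1]
orientation: [2.682, 0.101, -1.552]
ft_force: [1.4, 0.5, -0.1]
finger_gap: 0.6
```

```bash
sed -i 's#tgtR(np.pi/4,c\[2\])#tgtR(np.pi/3,c[2])#' cs.py; python3 cs.py
```

```text
18.3 case [-254.3   -0.3  150.1] [ 1.4  0.5 -0.1] roterr [ 0.001  0.002 -0.003] [-0.6  -0.46  2.44  0.45  0.78  0.63]
```

carry_out:
  commands: [0,0,0,0.87,0,0.5,0,0,0,0,0.87,0,0.5,0,0,0,0,0.87,0,0.5,0,0,0,0,0.87,0,0.5,0,0,0,0,0.87,0,0.5,0,0,0,0,0.87,0,0.5,0,0,0,0,0.87,0,0.5,0,0,0,0,0.87,0,0.5,0,0,0,0,0.87,0,0.5,0,0,0,0,0.87,0,0.5,0]

```text
t: 19.13
tool_pos: [422.0, -28.4, 49.2]
orientation: [2.683, 0.1, -1.551]
ft_force: [0.7, -0.2, -0.2]
finger_gap: 0.5
```

```bash
python3 cs.py; python3 look.py 8; python3 -c "
import cv2,numpy as np
def cr(f,x,y,w,h,k):
    return cv2.resize(cv2.imread(f)[y:y+h,x:x+w],None,fx=k,fy=k,interpolation=cv2.INTER_CUBIC)
cv2.imwrite('pics/c11.png',np.hstack([cr('pics/scene8.png',235,190,130,130,3),cr('pics/top8.png',255,190,130,130,3)]))"
```

```text
19.1333 case [-254.    -0.8   49.2] [ 0.7 -0.2 -0.2] roterr [ 0.001  0.001 -0.003] [-0.6  -0.12  2.5   0.77  0.46  0.25]
19.1333 [422.  -28.4  49.2] [ 0.7 -0.2 -0.2] 0.46121154758943494 [-0.6  -0.12  2.5   0.77  0.46  0.25]
```

View pics/c11.png

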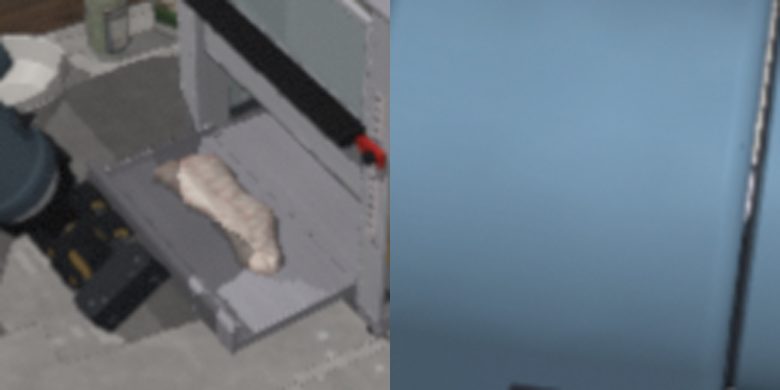

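carry_out:
  commands: [0,0,0,0.15,0,-0.26,0,0,0,0,0.15,0,-0.26,0,0,0,0,0.15,0,-0.26,0,0,0,0,0.15,0,-0.26,0,0,0,0,0.15,0,-0.26,0,0,0,0,0.15,0,-0.26,0,0,0,0,0.15,0,-0.26,0,0,0,0,0.15,0,-0.26,0,0,0,0,0.15,0,-0.26,0,0,0,0,0.15,0,-0.26,0]

```text
t: 20.07
tool_pos: [451.2, -25.4, 48.9]
orientation: [2.682, 0.102, -1.553]
ft_force: [-2.8, 0.1, 2.5]
finger_gap: 0.0
```

```bash
python3 cs.py
```

```text
20.0667 case [-2.246e+02 -1.000e-01  4.890e+01] [-2.8  0.1  2.5] roterr [ 0.001  0.003 -0.002] [-0.53 -0.04  2.42  0.76  0.42  0.32]
```

carry_out:
  commands: [0,0,0,0.2,0,-0.345,0,0,0,0,0.2,0,-0.345,0,0,0,0,0.2,0,-0.345,0,0,0,0,0.2,0,-0.345,0,0,0,0,0.2,0,-0.345,0,0,0,0,0.2,0,-0.345,0,0,0,0,0.2,0,-0.345,0,0,0,0,0.2,0,-0.345,0,0,0,0,0.2,0,-0.345,0,0,0,0,0.2,0,-0.345,0]

```text
t: 20.9
tool_pos: [491.1, -22.3, 48.8]
orientation: [2.682, 0.102, -1.553]
ft_force: [-3.7, -0.8, 2.8]
finger_gap: 0.1
```

```bash
python3 cs.py; python3 look.py 9; python3 -c "
import cv2,numpy as np
def cr(f,x,y,w,h,k):
    return cv2.resize(cv2.imread(f)[y:y+h,x:x+w],None,fx=k,fy=k,interpolation=cv2.INTER_CUBIC)
cv2.imwrite('pics/c12.png',np.hstack([cr('pics/scene9.png',235,190,130,130,3),cr('pics/top9.png',255,190,130,130,3)]))"
```

```text
20.9 case [-1.845e+02 -1.000e-01  4.880e+01] [-3.7 -0.8  2.8] roterr [ 0.001  0.003 -0.002] [-0.46  0.06  2.33  0.72  0.39  0.41]
20.9 [491.1 -22.3  48.8] [-3.7 -0.8  2.8] 0.11220676801550689 [-0.46  0.06  2.33  0.72  0.39  0.41]
```

View pics/c12.png

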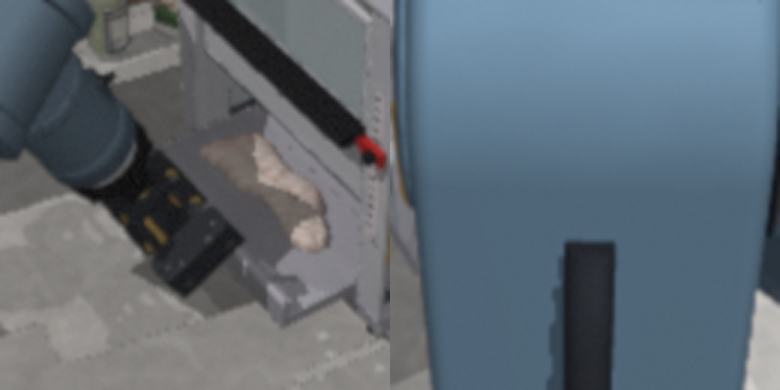

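carry_out:
  commands: [0,0,0,0.2,0,-0.345,0,0,0,0,0.2,0,-0.345,0,0,0,0,0.2,0,-0.345,0,0,0,0,0.2,0,-0.345,0,0,0,0,0.2,0,-0.345,0,0,0,0,0.2,0,-0.345,0,0,0,0,0.2,0,-0.345,0,0,0,0,0.2,0,-0.345,0,0,0,0,0.1,0,-0.17,0,0,0,0,0.1,0,-0.17,0]

```text
t: 21.83
tool_pos: [526.7, -19.5, 48.6]
orientation: [2.682, 0.102, -1.553]
ft_force: [-3.1, 0.1, 0.8]
finger_gap: 0.3
```

```bash
python3 cs.py
```

```text
21.8333 case [-148.8   -0.    48.6] [-3.1  0.1  0.8] roterr [ 0.001  0.003 -0.002] [-0.4   0.13  2.24  0.67  0.37  0.51]
```

carry_out:
  commands: [0,0,0,0.075,0,-0.13,0,0,0,0,0.075,0,-0.13,0,0,0,0,0.075,0,-0.13,0,0,0,0,0.075,0,-0.13,0,0,0,0,0,0,0,0,0,0,0,0,0,0,0,0,0,0,0,0,0,0,0,0,0,0,0,0,0,0,0,0,0,0,0,0,0,0,0,0,0,0,0]

```text
t: 22.67
tool_pos: [532.6, -19.2, 48.8]
orientation: [2.682, 0.101, -1.553]
ft_force: [-0.8, -0.0, 0.7]
finger_gap: 0.2
```

```bash
python3 cs.py; python3 look.py 10; python3 -c "
import cv2,numpy as np
def cr(f,x,y,w,h,k):
    return cv2.resize(cv2.imread(f)[y:y+h,x:x+w],None,fx=k,fy=k,interpolation=cv2.INTER_CUBIC)
cv2.imwrite('pics/c13.png',cr('pics/scene10.png',265,190,130,110,6))"
```

```text
22.6667 case [-143.    -0.2   48.8] [-0.8 -0.   0.7] roterr [ 0.001  0.002 -0.002] [-0.4   0.14  2.23  0.67  0.37  0.52]
22.6667 [532.6 -19.2  48.8] [-0.8 -0.   0.7] 0.23536120229192933 [-0.4   0.14  2.23  0.67  0.37  0.52]
```

View pics/c13.png

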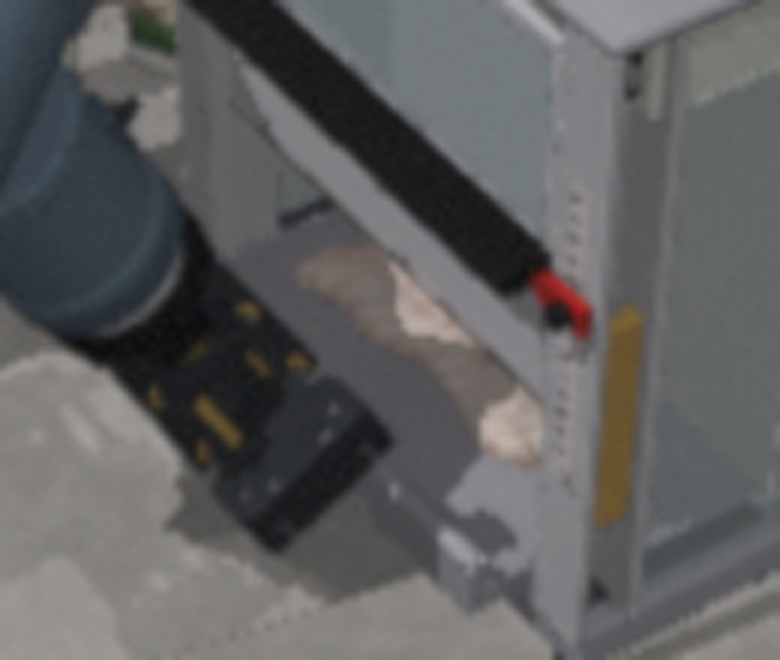

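carry_out:
  commands: [0,0,0,0.1,0,-0.17,0,0,0,0,0.1,0,-0.17,0,0,0,0,0.1,0,-0.17,0,0,0,0,0.1,0,-0.17,0,0,0,0,0.1,0,-0.17,0,0,0,0,0,0,0,0,0,0,0,0,0,0,0,0,0,0,0,0,0,0,0,0,0,0,0,0,0,0,0,0,0,0,0,0]

```text
t: 23.6
tool_pos: [542.4, -18.5, 48.7]
orientation: [2.682, 0.101, -1.553]
ft_force: [0.4, -0.3, 0.3]
finger_gap: 0.8
```

```bash
python3 cs.py
```

```text
23.6 case [-133.1   -0.3   48.7] [ 0.4 -0.3  0.3] roterr [ 0.001  0.002 -0.002] [-0.38  0.16  2.2   0.65  0.37  0.55]
```

carry_out:
  commands: [0,0,0,0.1,0,-0.17,0,0,0,0,0.1,0,-0.17,0,0,0,0,0,0,0,0,0,0,0,0,0,0,0,0,0,0,0,0,0,0,0,0,0,0,0,0,0,0,0,0,0,0,0,0,0,0,0,0,0,0,0,0,0,0,0,0,0,0,0,0,0,0,0,0,0]

```text
t: 24.43
tool_pos: [546.2, -18.1, 48.5]
orientation: [2.682, 0.102, -1.553]
ft_force: [-3.9, -1.7, 1.8]
finger_gap: 0.4
```

```bash
python3 cs.py
```

```text
24.4333 case [-1.293e+02 -1.000e-01  4.850e+01] [-3.9 -1.7  1.8] roterr [ 0.001  0.003 -0.002] [-0.38  0.17  2.19  0.64  0.37  0.56]
```

carry_out:
  commands: [0,0,0,0.075,0,-0.13,0,0,0,0,0.075,0,-0.13,0,0,0,0,0,0,0,0,0,0,0,0,0,0,0,0,0,0,0,0,0,0,0,0,0,0,0,0,0,0,0,0,0,0,0,0,0,0,0,0,0,0,0,0,0,0,0,0,0,0,0,0,0,0,0,0,0]

```text
t: 25.27
tool_pos: [547.0, -17.6, 47.4]
orientation: [2.68, 0.103, -1.558]
ft_force: [-21.8, -6.0, 14.6]
finger_gap: 0.1
```

```bash
python3 cs.py
```

```text
25.2667 case [-128.4    0.3   47.4] [-21.8  -6.   14.6] roterr [ 0.001  0.006 -0.001] [-0.38  0.18  2.19  0.64  0.37  0.56]
```

carry_out:
  commands: [0,0,0,0.075,0,-0.13,0,0,0,0,0.075,0,-0.13,0,0,0,0,0,0,0,0,0,0,0,0,0,0,0,0,0,0,0,0,0,0,0,0,0,0,0,0,0,0,0,0,0,0,0,0,0,0,0,0,0,0,0,0,0,0,0,0,0,0,0,0,0,0,0,0,0]

```text
t: 26.1
tool_pos: [547.5, -17.1, 46.2]
orientation: [2.677, 0.104, -1.563]
ft_force: [-43.8, -10.7, 29.5]
finger_gap: 0.3
```

```bash
python3 cs.py
```

```text
26.1 case [-128.     0.8   46.2] [-43.8 -10.7  29.5] roterr [0.001 0.009 0.   ] [-0.38  0.18  2.19  0.63  0.37  0.57]
```

carry_out:
  commands: [0,0,0,-0.15,0,0.26,0,0,0,0,-0.3,0,0.52,0,0,0,0,-0.5,0,0.87,0,0,0,0,-0.5,0,0.87,0,0,0,0,-0.5,0,0.87,0,0,0,0,-0.5,0,0.87,0,0,0,0,-0.5,0,0.87,0,0,0,0,-0.5,0,0.87,0,0,0,0,-0.5,0,0.87,0,0,0,0,-0.5,0,0.87,0]

```text
t: 26.93
tool_pos: [463.0, -24.7, 48.9]
orientation: [2.683, 0.101, -1.552]
ft_force: [-0.3, 0.1, -0.3]
finger_gap: 0.4
```

carry_out:
  commands: [0,0,0,-1.3,0,-0.75,0,0,0,0,-1.3,0,-0.75,0,0,0,0,-1.3,0,-0.75,0,0,0,0,-1.3,0,-0.75,0,0,0,0,-1.3,0,-0.75,0,0,0,0,-1.3,0,-0.75,0,0,0,0,-1.3,0,-0.75,0,0,0,0,-1.3,0,-0.75,0,0,0,0,0,0,0,0,0,0,0,0,0,0,0]

```text
t: 27.77
tool_pos: [463.8, -24.6, 169.4]
orientation: [2.683, 0.101, -1.549]
ft_force: [-0.1, -0.1, 0.4]
finger_gap: 0.4
```

```bash
python3 cs.py; python3 look.py 11; python3 trk.py 7 11; python3 lipfit.py 11
```

```text
27.7667 case [-211.9   -0.3  169.4] [-0.1 -0.1  0.4] roterr [ 0.002  0.    -0.003] [-0.5  -0.35  2.33  0.41  0.75  0.74]
27.7667 [463.8 -24.6 169.4] [-0.1 -0.1  0.4] 0.4363668683662537 [-0.5  -0.35  2.33  0.41  0.75  0.74]
scene (np.float32(290.67032), np.float64(0.6999999999999797)) (np.float32(30.784489), np.float64(0.29999999999998117))
top (np.float32(504.06503), np.float64(0.6999999999999797)) (np.float32(65.89254), np.float64(0.29999999999998117))
11 ('scene', 'top') [  93.65  -95.3  -117.8     0.28] 44.01126418349227
11 ('scene',) [  92.47  -94.33 -117.47    0.18] 6.355075960899161
11 ('top',) [  94.8   -96.37 -117.52    0.22] 33.41255671194763
```

View pics/scene11.png

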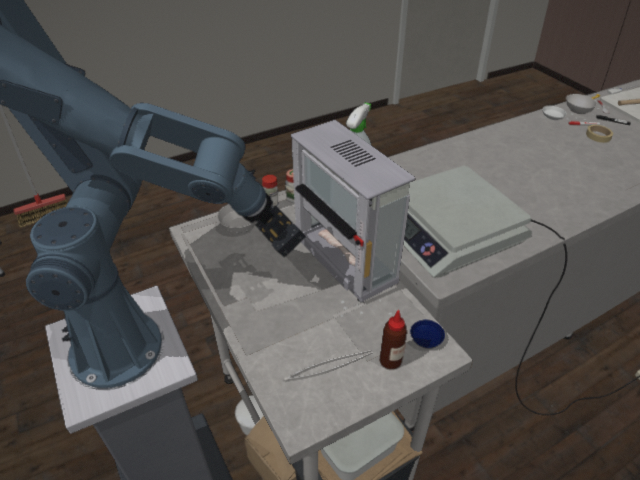

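View pics/top11.png

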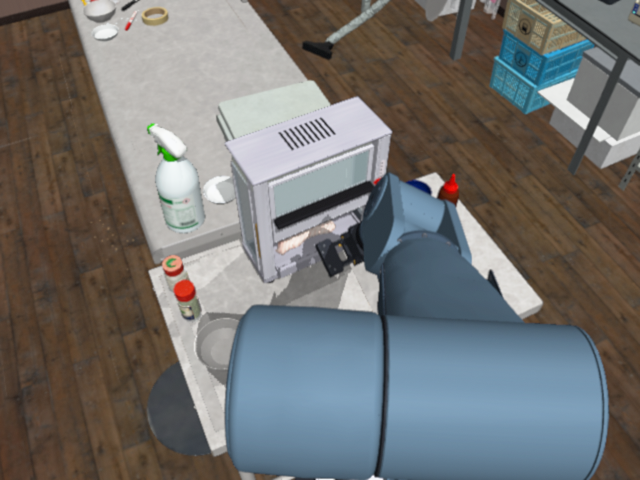

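```bash
python3 -c "
import cv2,numpy as np
def cr(f,x,y,w,h,k):
    return cv2.resize(cv2.imread(f)[y:y+h,x:x+w],None,fx=k,fy=k,interpolation=cv2.INTER_CUBIC)
cv2.imwrite('pics/c14.png',np.hstack([cr('pics/scene11.png',285,195,100,110,4),cr('pics/top11.png',265,180,100,110,4)]))
a,b=[cv2.imread(f'pics/scene{i}.png')[232:250,356:372].astype(int) for i in (7,11)];print(np.abs(a-b).mean())"
```

```text
1.2361111111111112
```

View pics/c14.png

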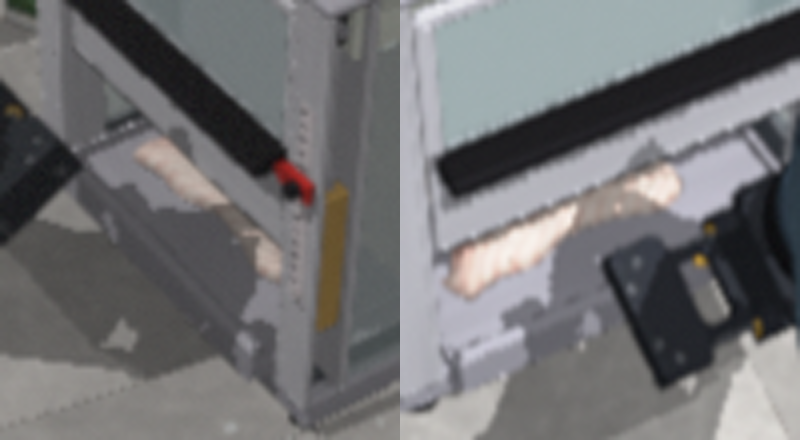

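```bash
python3 -c "
from cell import *
print(sign_off())"
```

```text
the job is handed in; nothing more can be done
None
```

The window is raised to the pointer and the shelf is home with the fillet inside; I handed the job in at about 28 s. I only pushed, with the fingers shut: the lip from beneath in four stages, then the shelf by its front rail.

- **Window level:** The last lip fit, using both cameras, gave a rise of 93.7 mm. The pointer fit asks for 93.8 mm, so the lip is level to within the measurement. My fits of the pointer and lip disagreed with one another by about 1–2 mm, so I expect the true error to be roughly ±1.5 mm.
- **Window steady:** The last picture was partly hidden by the arm. In it, image tracking put the lip 0.3–0.7 mm from where I had left it, which is within that uncertainty.
- **Shelf home:** It met a firm stop after about the expected 105 mm of travel. The wrist force rose from about 4 N to 54 N at the stop, all of it through the fingertips.
- **Everything else:** The last pictures show the fillet lying on the shelf inside the case. The pointer had not changed, and the jars, bowl, bottle and tongs looked undisturbed by eye. The arm was clear of everything and read about 0 N.

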